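Build the model water tank on its staggered stone pier

TASK

Build the water tank on the railway layout: first lay the grey block (with the hatch) in the outline at the blue-standpipe end of the concrete footing and the red block in the other outline, then lay the cream block centred over the joint between them like the next course of bricks, with all three blocks running along the footing. Then stand the brown tank on the middle of the cream block, and last of all fit its green roof onto the tank so that it sits level with its plug in the mouth. Set each piece down rather than dropping it, and leave the shrubs, the car and the van where they are.

Things in the scene. Friction and masses are not known exactly. Their poses are not given: they have to be found in the camera images.
- grey_block: loose grey stone pier block with a black round hatch painted in the middle of its top, 70 x 48 x 34 mm (x, y, z; x is its long axis); origin at the centre of its underside; lies flat, at any yaw
- red_block: loose brick-red pier block with a plain top, 70 x 48 x 34 mm (x, y, z; x is its long axis); origin at the centre of its underside; lies flat, at any yaw
- cream_block: loose cream sandstone pier block with a plain top, 70 x 48 x 34 mm (x, y, z; x is its long axis); origin at the centre of its underside; lies flat, at any yaw
- tank: loose brown wooden water tank with dark hoops, an open-topped upright tub, 48 mm outside diameter, 52 mm high, walls 3.5 mm, mouth 41 mm across; origin at the centre of its underside; stands upright
- tank_roof: loose green conical tank roof, upright. From below: a tapered round plug 10 mm high (28 mm across at its foot, 35 mm above) that goes into the tank's mouth; eaves 58 mm across that rest on the rim; cone up to 26 mm; a steel vent knob 14 mm across from 26 to 48 mm to grip it by. Origin at the centre of the plug's foot
- footing: fixed pale concrete slab, 200 x 90 x 8 mm (x, y, z), origin at the centre of its underside; on the robot's left or right, any yaw. On its top two black outlines (74 x 52 mm), end to end along x, centred at x = +38 and -38 mm, y = 0, for the two lower blocks (so laid, 6 mm apart). A blue standpipe, 16 mm across, its top 34 mm above the table, stands at x = +89 mm, y = 0 (the standpipe end)
- shrub_left: bystander: loose green model shrub on a round foot, 30 mm across, 50 mm high, left of the middle; origin at the centre of its underside
- shrub_right: bystander: a like green model shrub, right of the middle; origin at the centre of its underside
- car: bystander: loose black model car, 90 x 36 x 29 mm, origin at the centre of its underside, x along its length
- van: bystander: loose orange and white model van, 86 x 38 x 38 mm, origin at the centre of its underside, x along its length

How it is judged:
By the outcome, as a careful person would: the job done as asked, in the order asked, and still so for the second after the job is handed in, with the robot touching nothing.
It also fails if it takes over 122 s, if anything falls off the work surface, if the arm or the gripper's body presses on something with over 40 N, if the wrist force passes 120 N, or if a joint passes its speed limit or range.

ROBOT

A 6-joint arm with a two-finger parallel gripper is mounted at the origin on the work surface. World frame = base frame: x ahead of the robot, y to its left, z up, the work surface at z = 0. Lengths are in m, angles in degrees, forces in N, time in s.
With the tool pointing down it reaches from about 0.3 to 0.775 m from the base axis. Payload 14.6 kg.
Tool frame: the origin (TCP) lies at the centre of the arm's flange, where the gripper is bolted on; the fingertips stand 199 mm ahead of it and the grasp point (between the pads) lies 180 mm ahead of it; z points along the fingers, x is the direction in which the jaws open and shut, and the axes are right-handed (so a half turn about z gives the same grasp; the last joint's range is limited). The gripper opens to 94 mm and grips with 3 to 60 N. Pads are 16 mm wide; open, the fingers measure 119 mm over their backs; the gripper's body (75 mm by 177 mm) begins 78 mm behind the grasp point.
Start: joints at [60.814, 17.183, 87.147, -0, 75.671, -3.816], TCP at [0.236, 0.497, 0.405] pointing down, gripper open.
Joint ranges: [-173.82, 173.82], [-45.26, 126.66], [13.44, 144.39], [-59.66, 239.66], [0, 175.72], [-146.38, 146.38]. Speed limits (degrees/s): [127.2, 127.2, 147.25, 180, 180, 180].

INTERFACE

Orientations are given as a 3x3 rotation matrix whose columns are the frame's x, y, z axes.
In Python, from cell import manip, viewer, job gives the robot as it stands.
- The arm moves only by the tool send_rows, never from a script. Its argument "deltas" is text: rows parted by semicolons, each of 7 numbers parted by spaces: the gripper command: -1 is shut, 1 is fully open, values between are in proportion, then the shift along the tool's x, y, z in m, then the turn, a rotation vector about the tool's x, y, z in degrees. In form: fingers x y z rx ry rz; .... A call has 1 to 10 rows; each row shifts and turns the commanded pose from where the row before left it, along the tool's axes as they then stand; what a row does not reach is not made up. A row lasts 1/12 s, in which the tool goes at most 41.7 mm and 7.16 degrees, less where a joint would pass 70% of its speed; a pose out of reach is approached as far as the arm can. A call with a gripper value outside its range is refused whole. The fingers move at their own pace and stop on an object; the grip force is fixed at half the most. Time passes only in rows, so rows that do not move let the fingers close. It gives the time, the measured TCP pose, the force and the opening at its end, in the units of the state.
- manip.observe(): the state, without advancing time (a new reading comes with each control period).
- viewer.read_camera(name): name is "scene" or "top" or "wrist"; returns the picture (400x640x3 uint8, red, green, blue); there is no depth.
- viewer.camera_info(name): a dict with "fx", "fy", "cx", "cy" (pixels), "k1" (the pictures are not rectified: a ray, as slopes to the right and down, at radius r is drawn at 1 + k1 r^2 times it, then the intrinsics apply), "camera_from_world" (4x4, takes a point from world to camera coordinates); the wrist camera has in their place "mount" (4x4, takes a point from camera to tool coordinates, whose origin is the TCP and whose axes are the tool frame's). Camera axes: x right, y up, looking along -z (the intrinsics and any distortion apply to the point x, -y, -z); pixel columns grow to the right and rows downward; lengths in m; the calibration is good to about 2 mm. A picture is of the moment at which its call begins: read the wrist's pose just before it. camera_info takes no time and is no camera call.
- job.sign_off(): hands the job in, once; it reports no verdict.
The state is a dict: "t": time; "qpos": joint angles; "qvel": joint speeds; "joint_torque": joint torques, N m; "eef_pos": TCP position; "ee_rot": TCP orientation; "wrist_force": force on the tool from outside, world axes, zero at the start; "ft_torque": the same for the moment, N m; "grip_width": finger opening in m.
Only numpy, scipy, OpenCV 4.12 (cv2) and the standard library are available. Lean on these libraries where they do the work, as an engineer would, in place of code of your own. Each camera call takes 0.05 s, during which the arm holds its last target.

## Working session

There is one attempt and no reset: what is moved stays moved. The work goes in short steps, Python scripts to look and compute and a tool call to move; the robot and the scene stay as the last step left them, time stands still between calls to the robot, and variables do not carry over. Pictures are saved under pics/ and viewed, and the job is handed in when it is done.

Besides the shell and the picture viewer there is one more tool, called after "Emit:" as name(argument=value, ...) on one line, values as JSON. send_rows: Moves the arm, as the interface text tells. Its arguments: {"type":"object","properties":{"deltas":{"type":"string"}},"required":["deltas"]}

```bash
ls; mkdir -p pics
python3 - <<'E'
from cell import manip, viewer, job
import cv2
for n in ("scene","top","wrist"):
    i=viewer.camera_info(n); print(n,i)
s=manip.observe(); print(s)
for n in ("scene","top"):
    cv2.imwrite(f"pics/{n}0.png",viewer.read_camera(n)[:,:,::-1])
E
```

```text
pics
scene {'fx': 452.85671041137533, 'fy': 452.85671041137533, 'cx': 318.55571869487227, 'cy': 204.03814155986475, 'k1': 0.015216533815885822, 'camera_from_world': array([[-0.85975595,  0.51062929, -0.00879969,  0.51629619],
       [-0.34113086, -0.56137495,  0.75398137,  0.16992605],
       [ 0.38006504,  0.65124181,  0.65683686, -1.15357668],
       [ 0.        ,  0.        ,  0.        ,  1.        ]])}
top {'fx': 450.603385893892, 'fy': 450.603385893892, 'cx': 320.662198732388, 'cy': 195.7839901488504, 'k1': -0.07180215760886152, 'camera_from_world': array([[-0.01778835, -0.99954747, -0.0242574 ,  0.0243555 ],
       [ 0.98516294, -0.02166402,  0.17024882, -0.58743981],
       [-0.17069729, -0.02086905,  0.98510249, -1.0014577 ],
       [ 0.        ,  0.        ,  0.        ,  1.        ]])}
wrist {'fx': 343.27401688809226, 'fy': 343.27401688809226, 'cx': 319.6309949464741, 'cy': 196.6002423173751, 'k1': -0.04370016081503803, 'mount': array([[ 9.99999928e-01, -1.07257827e-05,  3.78844391e-04,
        -7.15500512e-06],
       [ 9.86613880e-05, -9.57767617e-01, -2.87543358e-01,
  
[... 272 characters left out ...]
  3.60038282e-04,
        7.56703105e+01, -3.81673842e+00]), 'qvel': array([ 0.02204007, -0.10340399, -0.08062383, -0.02412715, -0.09357013,
        0.07922257]), 'joint_torque': array([ 1.96123809e-03, -5.31824005e+01, -3.52729332e+01,  7.09006819e-02,
        2.45218672e-02, -9.87109547e-05]), 'eef_pos': array([0.23566549, 0.49691602, 0.4040692 ]), 'ee_rot': array([[ 4.28495707e-01,  9.03543627e-01, -5.85899101e-04],
       [ 9.03543036e-01, -4.28496099e-01, -1.03634017e-03],
       [-1.18743404e-03, -8.53177380e-05, -9.99999291e-01]]), 'wrist_force': array([-0.31055433,  0.59380304, -0.22216747]), 'ft_torque': array([0.00426316, 0.0578036 , 0.02160213]), 'grip_width': 0.09413079863612178}
```

View pics/top0.png

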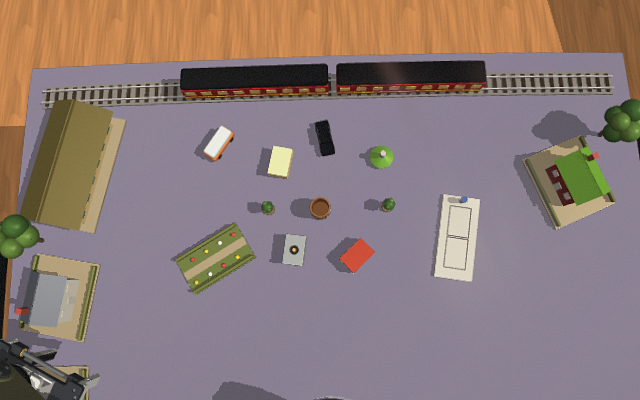

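View pics/scene0.png

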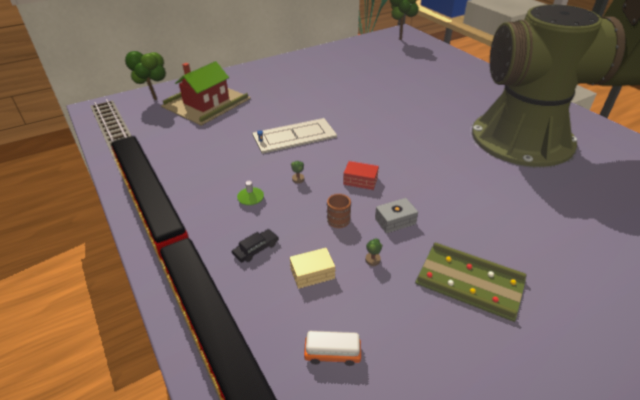

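The top view shows the footing at about (457,238), with its standpipe end at (464,199). The other pieces are grey (293,250), red (357,256), cream (280,162), tank (320,208), roof (381,157), shrubs (267,207) and (389,204), car (325,138) and van (219,143).

```bash
cat > h.py <<'E'
import numpy as np, cv2
from cell import manip, viewer, job
def cam(name, st=None):
    i=viewer.camera_info(name)
    if name=="wrist":
        T=np.eye(4); T[:3,:3]=st["ee_rot"]; T[:3,3]=st["eef_pos"]
        W=T@i["mount"]
    else: W=np.linalg.inv(i["camera_from_world"])
    return i,W
def cast(c,px,z):
    i,W=c; px=np.atleast_2d(np.asarray(px,float))
    d=np.stack([(px[:,0]-i["cx"])/i["fx"],(px[:,1]-i["cy"])/i["fy"]],1)
    u=d.copy()
    for _ in range(20): u=d/(1+i["k1"]*(u**2).sum(1,keepdims=True))
    r=np.stack([u[:,0],-u[:,1],-np.ones(len(u))],1)@W[:3,:3].T
    o=W[:3,3]
    return (o+r*((z-o[2])/r[:,2])[:,None])[:,:2]
def proj(c,P):
    i,W=c; P=np.atleast_2d(np.asarray(P,float))
    C=np.linalg.inv(W); q=P@C[:3,:3].T+C[:3,3]
    u=np.stack([q[:,0]/-q[:,2],-q[:,1]/-q[:,2]],1)
    u=u*(1+i["k1"]*(u**2).sum(1,keepdims=True))
    return u*[i["fx"],i["fy"]]+[i["cx"],i["cy"]]
def grab(name,fn=None):
    s=manip.observe(); im=viewer.read_camera(name)
    if fn: cv2.imwrite("pics/"+fn,im[:,:,::-1])
    return im,cam(name,s),s
def blob(mask,near=None,minA=40):
    n,l,st,ce=cv2.connectedComponentsWithStats(mask.astype(np.uint8))
    best=[k for k in range(1,n) if st[k,4]>=minA]
    if near is not None: k=min(best,key=lambda k:np.hypot(*(ce[k]-near)))
    else: k=max(best,key=lambda k:st[k,4])
    return (l==k).astype(np.uint8)
def rectw(c,m,z):
    ct=max(cv2.findContours(m,cv2.RETR_EXTERNAL,cv2.CHAIN_APPROX_NONE)[0],key=cv2.contourArea)
    w=cast(c,ct[:,0,:],z)*1000
    (x,y),(a,b),t=cv2.minAreaRect(w.astype(np.float32))
    if a<b: a,b,t=b,a,t+90
    return x/1000,y/1000,a,b,(t+90)%180-90
E
cat > big.py <<'E'
import cv2
E
python3 - <<'E'
import cv2
im=cv2.imread('pics/top0.png')
c=im[110:300,190:500]
cv2.imwrite('pics/top0c.png',cv2.resize(c,None,fx=2.5,fy=2.5,interpolation=cv2.INTER_CUBIC))
hsv=cv2.cvtColor(im,cv2.COLOR_BGR2HSV)
for n,(x,y) in dict(grey=(286,243),table=(340,300),red=(357,256),cream=(280,160),foot=(442,270),footc=(458,222),roof=(376,160),shrub=(267,207),car=(325,138),van=(217,140),pipe=(464,199),tank=(312,208),creamside=(278,175)).items(): print(n,hsv[y,x])
E
```

```text
grey [ 40   8 182]
table [135  28 146]
red [  5 187 206]
cream [ 30  65 234]
foot [ 21  28 222]
footc [ 22  29 218]
roof [ 43 166 146]
shrub [ 48 131 121]
car [113  31  33]
van [ 38   9 237]
pipe [110 112 159]
tank [ 11 152  97]
creamside [ 24  77 172]
```

View pics/top0c.png

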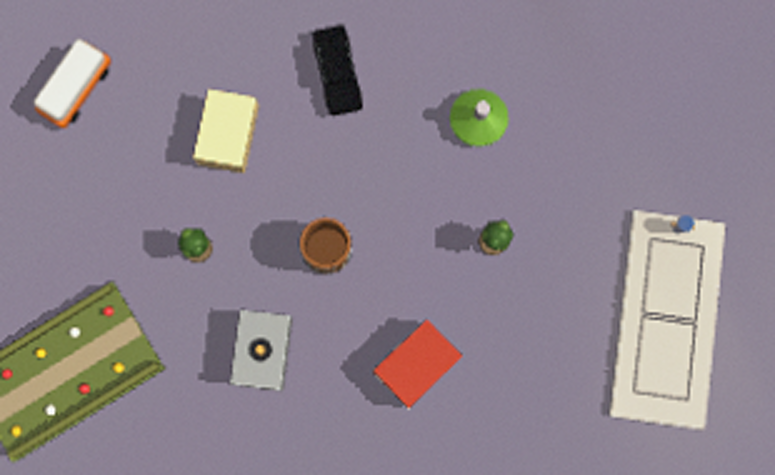

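```bash
cat > m.py <<'E'
from h import *
bgr=cv2.imread('pics/top0.png'); H=cv2.cvtColor(bgr,cv2.COLOR_BGR2HSV).astype(int)
h,s,v=H[...,0],H[...,1],H[...,2]
c=cam("top")
def do(n,m,near,z):
    b=cv2.morphologyEx(blob(m,near),cv2.MORPH_CLOSE,np.ones((5,5),np.uint8)); print(n,int(b.sum()),np.round(rectw(c,b,z),4))
do("grey",(s<20)&(v>150),(293,250),.034)
do("red",(h<12)&(s>160)&(v>150),(357,256),.034)
do("cream",(s>45)&(v>205)&(h>24)&(h<36),(280,162),.034)
do("foot",(s<60)&(s>12)&(h<30)&(v>195),(457,238),.008)
do("tank",(h<16)&(s>90),(320,208),.052)
do("roof",(h>38)&(h<60)&(s>150),(381,157),.012)
do("pipe",(h>100)&(h<120)&(s>80),(464,199),.034)
do("shL",(h>30)&(h<65)&(s>80),(267,207),.04)
do("shR",(h>30)&(h<65)&(s>80),(389,204),.04)
do("car",(v<70),(325,138),.02)
do("van",(s<20)&(v>200),(219,143),.038)
E
python3 m.py
```

```text
grey 525 [ 0.4655  0.0782 68.5219 46.6159 -7.8586]
red 595 [ 4.49900e-01 -6.79000e-02  6.82227e+01  4.62764e+01 -4.86239e+01]
cream 535 [  0.6796   0.1108  68.379   46.7979 -11.3526]
foot 1501 [  0.488   -0.3112 199.2244  89.4693  -9.9176]
tank 338 [ 5.60100e-01  1.59000e-02  4.92699e+01  4.41898e+01 -1.19650e+00]
roof 337 [  0.6887  -0.1367  54.4939  52.4755 -64.3397]Traceback (most recent call last):
  File "m.py", line 13, in <module>
    do("pipe",(h>100)&(h<120)&(s>80),(464,199),.034)
    ~~^^^^^^^^^^^^^^^^^^^^^^^^^^^^^^^^^^^^^^^^^^^^^^
  File "m.py", line 6, in do
    b=cv2.morphologyEx(blob(m,near),cv2.MORPH_CLOSE,np.ones((5,5),np.uint8)); print(n,int(b.sum()),np.round(rectw(c,b,z),4))
                       ~~~~^^^^^^^^
  File "h.py", line 31, in blob
    if near is not None: k=min(best,key=lambda k:np.hypot(*(ce[k]-near)))
                           ~~~^^^^^^^^^^^^^^^^^^^^^^^^^^^^^^^^^^^^^^^^^^^
ValueError: min() iterable argument is empty
```

```bash
cat >> h.py <<'E'
def go(x,y,z,yaw=None):
    "turn-first plan: rz then shift in tool axes after turn (mm)"
    s=manip.observe(); R=s["ee_rot"]; y0=np.degrees(np.arctan2(R[1,0],R[0,0]))
    rz=0
    if yaw is not None:
        d=(yaw-y0+180)%360-180; rz=-d
    yy=np.radians(y0 if yaw is None else yaw)
    ax=np.array([np.cos(yy),np.sin(yy)]); ay=np.array([np.sin(yy),-np.cos(yy)])
    e=np.array([x,y])-s["eef_pos"][:2]
    sh=np.array([e@ax,e@ay,s["eef_pos"][2]-z])*1000
    print("t",round(s["t"],2),"j",np.round(s["qpos"],0),"yaw",round(y0,2),"turn rz",round(rz,2),"shift mm",np.round(sh,1),"|",round(np.linalg.norm(sh)/41.7,1),"rows")
E
python3 -c "
from h import *
go(.45,.02,.39,82)"
```

```text
t 0.1 j [61. 17. 87.  0. 76. -4.] yaw 64.63 turn rz -17.37 shift mm [-442.5  278.7   14.1] | 12.5 rows
```

Emit:
send_rows(deltas="1 0 0 0 0 0 -5.8; 1 0 0 0 0 0 -5.8; 1 0 0 0 0 0 -5.8; 1 -0.0316 0.0199 0.001 0 0 0; 1 -0.0316 0.0199 0.001 0 0 0; 1 -0.0316 0.0199 0.001 0 0 0; 1 -0.0316 0.0199 0.001 0 0 0; 1 -0.0316 0.0199 0.001 0 0 0; 1 -0.0316 0.0199 0.001 0 0 0; 1 -0.0316 0.0199 0.001 0 0 0")

```text
t: 0.93
eef_pos: [0.3431, 0.2569, 0.3975]
ee_rot: [[0.138, 0.99, -0.0], [0.99, -0.138, -0.0], [-0.0, -0.0, -1.0]]
wrist_force: [-0.0, 0.8, -0.3]
grip_width: 0.0944
```

Emit:
send_rows(deltas="1 -0.0316 0.0199 0.001 0 0 0; 1 -0.0316 0.0199 0.001 0 0 0; 1 -0.0316 0.0199 0.001 0 0 0; 1 -0.0316 0.0199 0.001 0 0 0; 1 -0.0316 0.0199 0.001 0 0 0; 1 -0.0316 0.0199 0.001 0 0 0; 1 -0.0316 0.0199 0.001 0 0 0; 1 0 0 0 0 0 0; 1 0 0 0 0 0 0")

```text
t: 1.68
eef_pos: [0.4505, 0.0188, 0.3902]
ee_rot: [[0.142, 0.99, -0.001], [0.99, -0.142, 0.0], [-0.0, -0.001, -1.0]]
wrist_force: [-0.7, 0.7, -0.3]
grip_width: 0.0941
```

```bash
python3 -c "
from h import *
im,c,s=grab('wrist','w1.png')
print(s['eef_pos'],s['wrist_force'],np.abs(s['qvel']).max())
go(.488,-.311,.39,80.1)"
```

```text
[0.45052919 0.01883676 0.3901717 ] [-0.69614484  0.66141868 -0.33363754] 3.261571960808087
t 1.73 j [ -2.   5. 103.   0.  71. -84.] yaw 81.94 turn rz 1.84 shift mm [-3.195e+02  9.410e+01  3.000e-01] | 8.0 rows
```

View pics/w1.png

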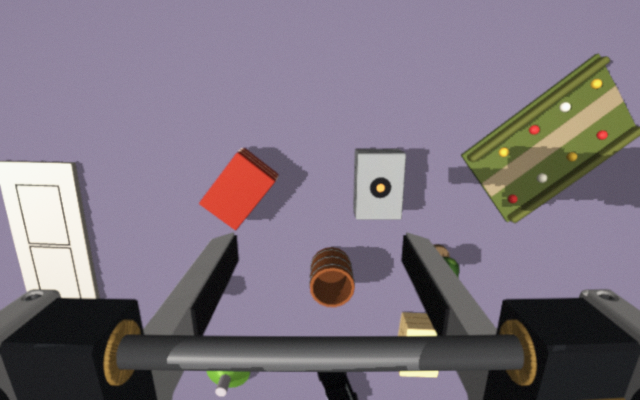

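```bash
python3 -c "
from h import *
bgr=cv2.imread('pics/w1.png'); H=cv2.cvtColor(bgr,cv2.COLOR_BGR2HSV).astype(int)
for n,p in dict(g=(362,170),gs=(380,153),r=(235,190),rs=(255,160),tab=(300,120),cr=(405,350),f=(70,230)).items(): print(n,H[p[1],p[0]])
s={'eef_pos':np.array([0.45052919,0.01883676,0.3901717]),'ee_rot':manip.observe()['ee_rot']}
c=cam('wrist',s)
h,S,v=H[...,0],H[...,1],H[...,2]
K=np.ones((5,5),np.uint8)
for n,m,p in (('grey',(S<20)&(v>165),(362,170)),('red',(h<12)&(S>150)&(v>185),(235,190))):
  b=blob(m,p); b=cv2.morphologyEx(b,cv2.MORPH_CLOSE,K)
  print(n,b.sum(),np.round(rectw(c,b,.034),4))
go(.56,-.30,.39,80.1)
"
```

```text
g [ 60   1 194]
gs [ 15   4 122]
r [  4 197 217]
rs [  4 166  86]
tab [133  40 161]
cr [105   5  94]
f [ 23  12 247]
grey 2625 [ 0.4647  0.0788 68.5183 47.0252 -7.8796]
red 2859 [ 4.49200e-01 -6.74000e-02  6.78997e+01  4.61981e+01 -4.73543e+01]
t 1.73 j [ -2.   5. 103.   0.  71. -84.] yaw 81.94 turn rz 1.84 shift mm [-296.3  163.2    0.3] | 8.1 rows
```

The wrist view shows grey at (380,185) and red at (238,190). Its measurements match the top camera to within 1 mm. Next I'll look at the footing.

Emit:
send_rows(deltas="1 0 0 0 0 0 1.8; 1 -0.0329 0.0181 0 0 0 0; 1 -0.0329 0.0181 0 0 0 0; 1 -0.0329 0.0181 0 0 0 0; 1 -0.0329 0.0181 0 0 0 0; 1 -0.0329 0.0181 0 0 0 0; 1 -0.0329 0.0181 0 0 0 0; 1 -0.0329 0.0181 0 0 0 0; 1 -0.0329 0.0181 0 0 0 0; 1 -0.0329 0.0181 0 0 0 0")

```text
t: 2.57
eef_pos: [0.5614, -0.2994, 0.3906]
ee_rot: [[0.168, 0.986, -0.0], [0.986, -0.168, 0.0], [0.0, -0.0, -1.0]]
wrist_force: [0.2, 0.4, -0.2]
grip_width: 0.0942
```

Emit:
send_rows(deltas="1 0 0 0 0 0 0; 1 0 0 0 0 0 0; 1 0 0 0 0 0 0")

```text
t: 2.82
eef_pos: [0.5608, -0.2977, 0.3904]
ee_rot: [[0.168, 0.986, -0.001], [0.986, -0.168, 0.001], [0.0, -0.001, -1.0]]
wrist_force: [-0.2, 0.9, 0.2]
grip_width: 0.0942
```

```bash
python3 -c "
from h import *
im,c,s=grab('wrist','w2.png')
print(s['eef_pos'])
H=cv2.cvtColor(im,cv2.COLOR_RGB2HSV).astype(int)
h,S,v=H[...,0],H[...,1],H[...,2]
b=blob((S<40)&(v>190)&(np.arange(400)[:,None]<300)); cv2.imwrite('pics/w2m.png',b*255)
b=cv2.morphologyEx(b,cv2.MORPH_CLOSE,np.ones((9,9),np.uint8))
print(b.sum(),np.round(rectw(c,b,.008),4))
"
```

```text
[ 0.56084708 -0.29771449  0.39042278]
9497 [  0.4856  -0.3108 201.2365  89.6308  -9.9072]
```

View pics/w2.png

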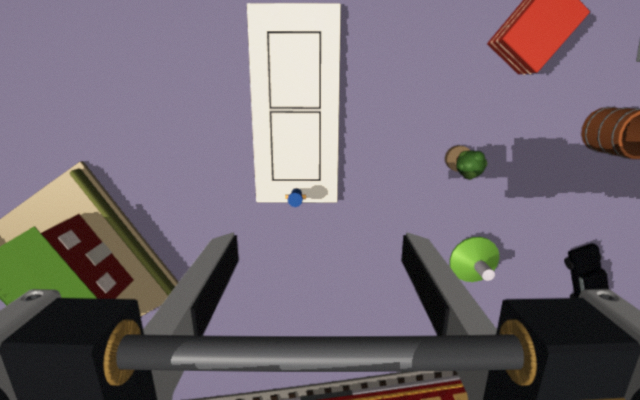

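```bash
python3 -c "
from h import *
im=cv2.imread('pics/w2.png'); g=cv2.cvtColor(im,cv2.COLOR_BGR2GRAY)
s={'eef_pos':np.array([0.56084708,-0.29771449,0.39042278]),'ee_rot':manip.observe()['ee_rot']}
c=cam('wrist',s)
m=np.zeros_like(g); m[24:184,262:326]=1
d=((g<190)&(m>0)).astype(np.uint8)
d=blob(d); print(d.sum())
n,l,st,ce=cv2.connectedComponentsWithStats(((g<190)&(m>0)).astype(np.uint8)); print(st,np.round(ce))
ys,xs=np.nonzero((g<190)&(m>0)); 
w=cast(c,np.stack([xs,ys],1),.008)*1000
r=cv2.minAreaRect(w.astype(np.float32)); print(r)
"
```

```text
1226
[[     0      0    640    400 254774]
 [   267     31     55    150   1226]] [[320. 200.]
 [293. 101.]]
((487.5788269042969, -311.14794921875), (53.6522331237793, 149.7539520263672), 79.86521911621094)
```

```bash
python3 -c "
from h import *
go(.4650,.0785,.29,82.1)
"
```

```text
t 2.87 j [ -31.   29.   73.    0.   78. -112.] yaw 80.33 turn rz -1.77 shift mm [ 359.3 -146.5  100.8] | 9.6 rows
```

Emit:
send_rows(deltas="1 0 0 0 0 0 -1.8; 1 0.0359 -0.0146 0.005 0 0 0; 1 0.0359 -0.0146 0.005 0 0 0; 1 0.0359 -0.0146 0.005 0 0 0; 1 0.0359 -0.0146 0.005 0 0 0; 1 0.0359 -0.0146 0.005 0 0 0; 1 0.0359 -0.0146 0.005 0 0 0; 1 0.0359 -0.0146 0.01 0 0 0; 1 0.0359 -0.0146 0.015 0 0 0; 1 0.0359 -0.0146 0.015 0 0 0")

```text
t: 3.7
eef_pos: [0.4734, 0.0417, 0.3211]
ee_rot: [[0.137, 0.991, 0.002], [0.991, -0.137, 0.0], [0.0, 0.002, -1.0]]
wrist_force: [0.6, 0.7, -0.1]
grip_width: 0.0939
```

Emit:
send_rows(deltas="1 0.0362 -0.0151 0.015 0 0 0; 1 0 0 0.015 0 0 0; 1 0 0 0 0 0 0; 1 0 0 0 0 0 0")

```text
t: 4.03
eef_pos: [0.4648, 0.0773, 0.2912]
ee_rot: [[0.137, 0.991, -0.0], [0.991, -0.137, -0.0], [-0.0, -0.0, -1.0]]
wrist_force: [-0.7, -0.7, 0.4]
grip_width: 0.0937
```

```bash
python3 -c "
from h import *
im,c,s=grab('wrist','w3.png')
go(.4650,.0785,.205,82.1)
print(proj(c,[[.465,.0785,.034]]))
"
```

```text
t 4.08 j [  5.  15. 106.  -0.  59. -77.] yaw 82.07 turn rz -0.03 shift mm [ 1.8 -0.5 86.7] | 2.1 rows
[[320.97355692 214.93447927]]
```

View pics/w3.png

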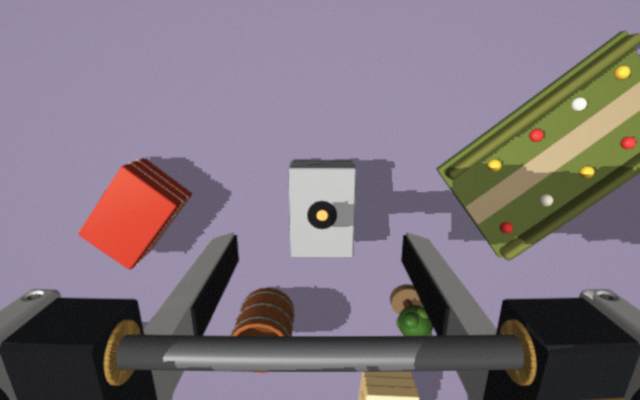

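Emit:
send_rows(deltas="1 0.0015 -0.0005 0.02 0 0 0; 1 0 0 0.02 0 0 0; 1 0 0 0.02 0 0 0; 1 0 0 0.016 0 0 0; 1 0 0 0.01 0 0 0; 1 0 0 0 0 0 0; -1 0 0 0 0 0 0; -1 0 0 0 0 0 0; -1 0 0 0 0 0 0; -1 0 0 0 0 0 0")

```text
t: 4.92
eef_pos: [0.4652, 0.0781, 0.2056]
ee_rot: [[0.139, 0.99, 0.001], [0.99, -0.139, 0.0], [0.0, 0.001, -1.0]]
wrist_force: [-0.8, 0.7, -1.0]
grip_width: 0.0707
```

Emit:
send_rows(deltas="-1 0 0 0 0 0 0; -1 0 0 0 0 0 0; -1 0 0 0 0 0 0")

```text
t: 5.17
eef_pos: [0.4651, 0.0782, 0.2049]
ee_rot: [[0.139, 0.99, 0.0], [0.99, -0.139, 0.0], [0.0, 0.0, -1.0]]
wrist_force: [-0.2, 0.0, 0.4]
grip_width: 0.0505
```

Emit:
send_rows(deltas="-1 0 0 0 0 0 0; -1 0 0 0 0 0 0; -1 0 0 0 0 0 0; -1 0 0 -0.02 0 0 0; -1 0 0 -0.03 0 0 0; -1 0 0 -0.035 0 0 0; -1 0 0 -0.02 0 0 0; -1 0 0 0 0 0 0; -1 0 0 0 0 0 0")

```text
t: 5.92
eef_pos: [0.4649, 0.0781, 0.3099]
ee_rot: [[0.139, 0.99, 0.001], [0.99, -0.139, 0.0], [0.0, 0.001, -1.0]]
wrist_force: [0.5, 0.3, -3.1]
grip_width: 0.0477
```

```bash
python3 -c "
from h import *
im,c,s=grab('wrist','w4.png')
go(.5251,-.3178,.30,80.0)
im=cv2.cvtColor(im,cv2.COLOR_RGB2HSV).astype(int)
go(.5251,-.3178,.30)
"
```

```text
t 5.97 j [  5.  13. 106.   0.  61. -77.] yaw 82.03 turn rz 2.03 shift mm [-379.4  128.2    8.8] | 9.6 rows
t 5.97 j [  5.  13. 106.   0.  61. -77.] yaw 82.03 turn rz 0 shift mm [-383.7  114.7    8.8] | 9.6 rows
```

View pics/w4.png

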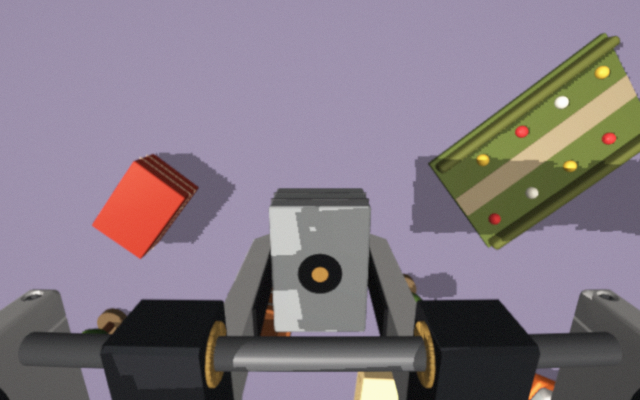

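```bash
cat >> h.py <<'E'
def held(c,s,px,dz):
    "pixel of a held point lying dz below the TCP -> tool x,y mm"
    w=cast(c,px,s["eef_pos"][2]-dz)-s["eef_pos"][:2]
    return np.round(w@s["ee_rot"][:2,:2]*1000,1)
E
python3 -c "
from h import *
s=manip.observe();c=cam('wrist',s)
print(held(c,s,[[320,273],[272,206],[368,206],[276,330],[364,330]],.171))
go(.5251,-.3178,.29,80.0)
"
```

```text
[[  0.4  -0.5]
 [-22.  -35.4]
 [ 22.7 -35.4]
 [-22.8  33.2]
 [ 23.5  33.2]]
t 5.97 j [  5.  13. 106.   0.  61. -77.] yaw 82.03 turn rz 2.03 shift mm [-379.4  128.2   18.8] | 9.6 rows
```

Emit:
send_rows(deltas="-1 0 0 0 0 0 2; -1 -0.0379 0.0129 0 0 0 0; -1 -0.0379 0.0129 0 0 0 0; -1 -0.0379 0.0129 0 0 0 0; -1 -0.0379 0.0129 0 0 0 0; -1 -0.0379 0.0129 0 0 0 0; -1 -0.0379 0.0129 0 0 0 0; -1 -0.0379 0.0129 0 0 0 0; -1 -0.0379 0.0129 0.005 0 0 0; -1 -0.0379 0.0129 0.01 0 0 0")

```text
t: 6.8
eef_pos: [0.5201, -0.28, 0.2932]
ee_rot: [[0.173, 0.985, -0.001], [0.985, -0.173, 0.001], [0.001, -0.001, -1.0]]
wrist_force: [1.0, 1.0, -1.5]
grip_width: 0.0483
```

Emit:
send_rows(deltas="-1 -0.0379 0.0129 0.005 0 0 0; -1 0 0 0.01 0 0 0; -1 0 0 0.02 0 0 0; -1 0 0 0 0 0 0; -1 0 0 0 0 0 0")

```text
t: 7.22
eef_pos: [0.5262, -0.3172, 0.2575]
ee_rot: [[0.173, 0.985, -0.004], [0.985, -0.173, 0.003], [0.002, -0.004, -1.0]]
wrist_force: [-0.3, -0.5, -1.7]
grip_width: 0.0476
```

```bash
python3 -c "
from h import *
im,c,s=grab('wrist','w5.png')
u=np.array([.9848,-.1736])*.0007
go(.5251+u[0],-.3178+u[1],.213,80.0)
"
```

```text
t 7.27 j [ -34.   34.   84.    0.   63. -115.] yaw 80.05 turn rz 0.05 shift mm [-0.9 -0.5 46. ] | 1.1 rows
```

View pics/w5.png

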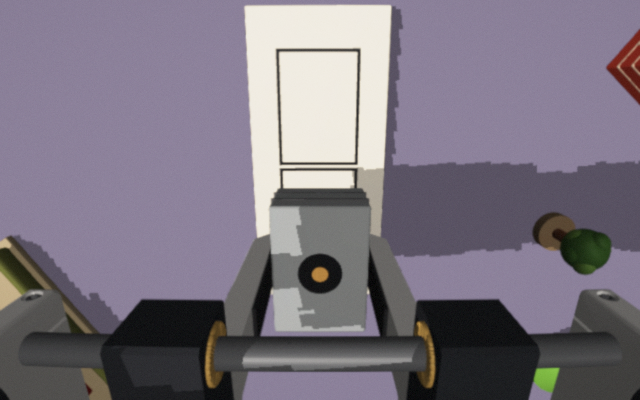

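Emit:
send_rows(deltas="-1 -0.0009 -0.0005 0.015 0 0 0; -1 0 0 0.012 0 0 0; -1 0 0 0.008 0 0 0; -1 0 0 0.005 0 0 0; -1 0 0 0.002 0 0 0; -1 0 0 0.002 0 0 0; -1 0 0 0 0 0 0; -1 0 0 0 0 0 0")

```text
t: 7.93
eef_pos: [0.5259, -0.3183, 0.2162]
ee_rot: [[0.173, 0.985, 0.0], [0.985, -0.173, -0.0], [-0.0, 0.0, -1.0]]
wrist_force: [0.2, -0.4, -1.4]
grip_width: 0.048
```

```bash
python3 -c "
from h import *
go(.5258,-.3179,.213,80.0); print(manip.observe()['wrist_force'],manip.observe()['eef_pos'])
"
```

```text
t 7.93 j [ -35.   37.   85.   -0.   58. -115.] yaw 80.03 turn rz 0.03 shift mm [ 0.4 -0.2  3.2] | 0.1 rows
[ 0.19971446 -0.44602246 -1.37389049] [ 0.52591338 -0.31830786  0.21616535]
```

Emit:
send_rows(deltas="-1 0 0 0.001 0 0 0; -1 0 0 0.001 0 0 0; -1 0 0 0.001 0 0 0; -1 0 0 0 0 0 0; -1 0 0 0 0 0 0")

```text
t: 8.35
eef_pos: [0.5259, -0.3183, 0.2129]
ee_rot: [[0.173, 0.985, 0.0], [0.985, -0.173, -0.0], [-0.0, 0.0, -1.0]]
wrist_force: [0.1, -0.2, -0.3]
grip_width: 0.048
```

Emit:
send_rows(deltas="-1 0 0 0.0005 0 0 0; 0.5 0 0 0 0 0 0; 0.5 0 0 0 0 0 0; 0.5 0 0 0 0 0 0; 0.5 0 0 0 0 0 0; 0.5 0 0 0 0 0 0; 1 0 0 -0.02 0 0 0; 1 0 0 -0.035 0 0 0; 1 0 0 -0.035 0 0 0; 1 0 0 -0.035 0 0 0")

```text
t: 9.18
eef_pos: [0.5257, -0.3181, 0.3386]
ee_rot: [[0.173, 0.985, -0.001], [0.985, -0.173, 0.0], [0.0, -0.001, -1.0]]
wrist_force: [0.7, -0.3, -0.7]
grip_width: 0.0927
```

```bash
python3 -c "
from h import *
go(.53,-.08,.36,41)
"
```

```text
t 9.18 j [ -35.   29.   80.   -0.   71. -115.] yaw 80.03 turn rz 39.03 shift mm [ 159.5 -176.9  -21.4] | 5.7 rows
```

```bash
python3 -c "
from h import *
go(.4495,-.0677,.30,42)
"
```

```text
t 9.18 j [ -35.   29.   80.   -0.   71. -115.] yaw 80.03 turn rz 38.03 shift mm [ 111.  -237.1   38.6] | 6.3 rows
```

Emit:
send_rows(deltas="1 0 0 0 0 0 6.5; 1 0 0 0 0 0 6.5; 1 0 0 0 0 0 6.5; 1 0 0 0 0 0 6.5; 1 0 0 0 0 0 6; 1 0 0 0 0 0 6; 1 0.016 -0.034 0 0 0 0; 1 0.016 -0.034 0 0 0 0; 1 0.016 -0.034 0.005 0 0 0; 1 0.016 -0.034 0.006 0 0 0")

```text
t: 10.02
eef_pos: [0.4815, -0.173, 0.3263]
ee_rot: [[0.743, 0.669, 0.001], [0.669, -0.743, -0.0], [0.0, 0.001, -1.0]]
wrist_force: [1.1, 0.4, 0.1]
grip_width: 0.0943
```

Emit:
send_rows(deltas="1 0.016 -0.034 0.009 0 0 0; 1 0.016 -0.034 0.009 0 0 0; 1 0.015 -0.033 0.009 0 0 0; 1 0 0 0 0 0 0; 1 0 0 0 0 0 0")

```text
t: 10.43
eef_pos: [0.4493, -0.0667, 0.2993]
ee_rot: [[0.741, 0.671, -0.0], [0.671, -0.741, 0.0], [-0.0, -0.0, -1.0]]
wrist_force: [0.4, -0.4, 0.6]
grip_width: 0.0939
```

```bash
python3 -c "
from h import *
im,c,s=grab('wrist','w6.png')
H=cv2.cvtColor(im,cv2.COLOR_RGB2HSV).astype(int)
h,S,v=H[...,0],H[...,1],H[...,2]
b=blob((h<12)&(S>150)&(v>185),(320,215)); b=cv2.morphologyEx(b,cv2.MORPH_CLOSE,np.ones((5,5),np.uint8))
r=rectw(c,b,.034); print(b.sum(),np.round(r,4))
go(r[0],r[1],.205,r[4]+90)
im,c,s=grab('top','t1.png')
H=cv2.cvtColor(im,cv2.COLOR_RGB2HSV).astype(int)
h,S,v=H[...,0],H[...,1],H[...,2]
cv2.imwrite('pics/t1c.png',cv2.resize(im[110:300,190:500,::-1],None,fx=2.5,fy=2.5,interpolation=cv2.INTER_CUBIC))
"
```

```text
5209 [  0.449   -0.0675  67.4027  46.4301 -47.6818]
t 10.48 j [-13.  12. 109.  -0.  59. -55.] yaw 42.1 turn rz -0.22 shift mm [-0.4 -0.6 94.6] | 2.3 rows
```

View pics/w6.png

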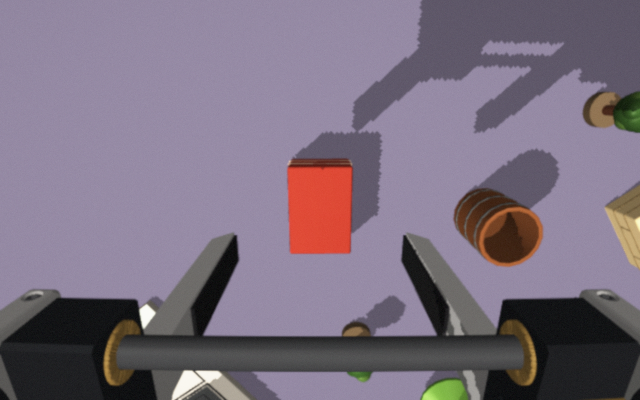

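View pics/t1c.png

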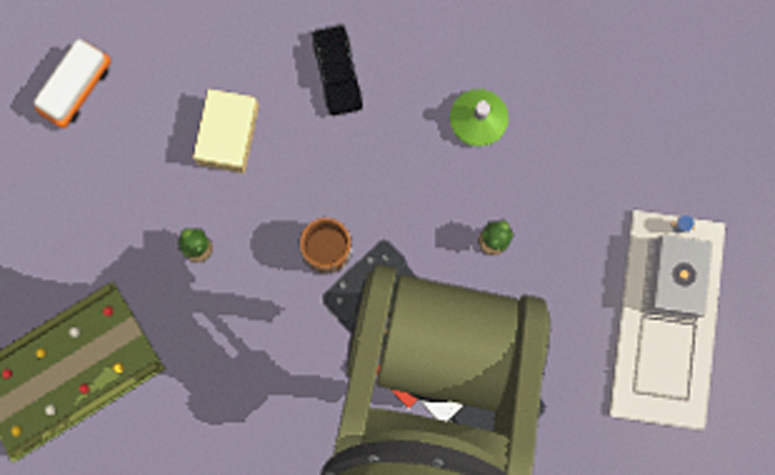

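Emit:
send_rows(deltas="1 -0.0004 -0.0006 0.022 0 0 0; 1 0 0 0.022 0 0 0; 1 0 0 0.022 0 0 0; 1 0 0 0.018 0 0 0; 1 0 0 0.01 0 0 0; -1 0 0 0 0 0 0; -1 0 0 0 0 0 0; -1 0 0 0 0 0 0; -1 0 0 0 0 0 0; -1 0 0 0 0 0 0")

```text
t: 11.37
eef_pos: [0.4491, -0.0678, 0.2061]
ee_rot: [[0.743, 0.669, 0.001], [0.669, -0.743, -0.0], [0.001, 0.001, -1.0]]
wrist_force: [0.5, 0.1, -0.2]
grip_width: 0.064
```

Emit:
send_rows(deltas="-1 0 0 0 0 0 0; -1 0 0 0 0 0 0; -1 0 0 0 0 0 0; -1 0 0 0 0 0 0; -1 0 0 0 0 0 0; -1 0 0 -0.02 0 0 0; -1 0 0 -0.03 0 0 0; -1 0 0 -0.035 0 0 0; -1 0 0 0 0 0 0; -1 0 0 0 0 0 0")

```text
t: 12.2
eef_pos: [0.449, -0.0677, 0.2913]
ee_rot: [[0.743, 0.67, 0.003], [0.67, -0.743, -0.001], [0.002, 0.002, -1.0]]
wrist_force: [0.9, 0.0, -2.8]
grip_width: 0.0477
```

```bash
python3 -c "
from h import *
im,c,s=grab('wrist','w7.png')
H=cv2.cvtColor(im,cv2.COLOR_RGB2HSV).astype(int)
h,S,v=H[...,0],H[...,1],H[...,2]
print(s['eef_pos'],s['grip_width'])
print(held(c,s,[[272,206],[368,206],[276,330],[364,330]],.171))
go(.4503,-.3046,.29,80)
"
```

```text
[ 0.44895435 -0.06772394  0.29127853] 0.047734938637638225
[[-22.3 -34.8]
 [ 22.3 -34.8]
 [-23.1  34. ]
 [ 23.2  34. ]]
t 12.25 j [-13.  13. 109.  -0.  58. -55.] yaw 42.03 turn rz -37.97 shift mm [-2.33e+02  4.27e+01 -1.00e-01] | 5.7 rows
```

View pics/w7.png

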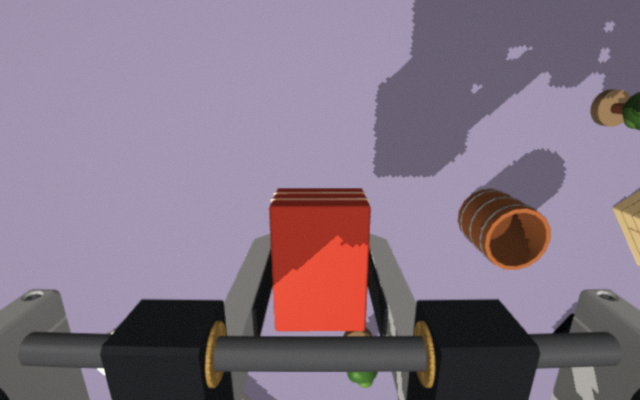

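Emit:
send_rows(deltas="-1 0 0 0 0 0 -6.5; -1 0 0 0 0 0 -6.5; -1 0 0 0 0 0 -6.5; -1 0 0 0 0 0 -6.5; -1 0 0 0 0 0 -6; -1 0 0 0 0 0 -6; -1 -0.0333 0.0062 0 0 0 0; -1 -0.0333 0.0062 0 0 0 0; -1 -0.0333 0.0062 0 0 0 0; -1 -0.0333 0.0062 0 0 0 0")

```text
t: 13.08
eef_pos: [0.4498, -0.2046, 0.2884]
ee_rot: [[0.173, 0.985, -0.003], [0.985, -0.173, 0.001], [0.001, -0.003, -1.0]]
wrist_force: [0.2, 0.6, -1.2]
grip_width: 0.0478
```

Emit:
send_rows(deltas="-1 -0.0333 0.0062 0 0 0 0; -1 -0.0333 0.0062 0 0 0 0; -1 -0.0333 0.0062 0 0 0 0; -1 0 0 0.02 0 0 0; -1 0 0 0.015 0 0 0; -1 0 0 0 0 0 0; -1 0 0 0 0 0 0")

```text
t: 13.67
eef_pos: [0.451, -0.3046, 0.2535]
ee_rot: [[0.173, 0.985, -0.003], [0.985, -0.173, 0.002], [0.002, -0.003, -1.0]]
wrist_force: [-0.5, -0.2, -1.1]
grip_width: 0.0482
```

```bash
python3 -c "
from h import *
im,c,s=grab('wrist','w8.png')
go(.4507,-.3047,.213,80)
"
```

```text
t 13.72 j [ -38.   26.   96.    0.   58. -118.] yaw 80.04 turn rz 0.04 shift mm [-0.2 -0.6 41.7] | 1.0 rows
```

View pics/w8.png

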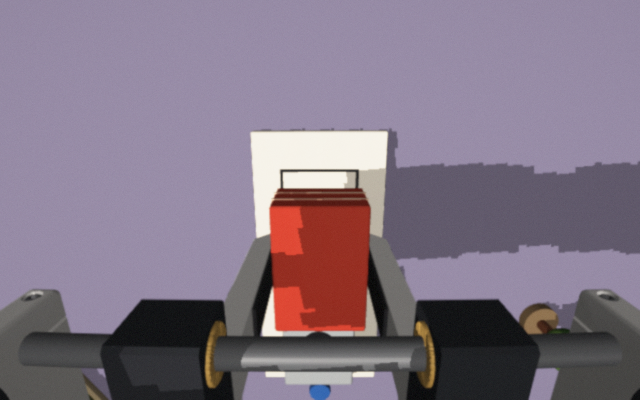

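Emit:
send_rows(deltas="-1 -0.0002 -0.0006 0.014 0 0 0; -1 0 0 0.012 0 0 0; -1 0 0 0.007 0 0 0; -1 0 0 0.004 0 0 0; -1 0 0 0.002 0 0 0; -1 0 0 0.001 0 0 0; -1 0 0 0 0 0 0; -1 0 0 0 0 0 0")

```text
t: 14.38
eef_pos: [0.4507, -0.305, 0.2157]
ee_rot: [[0.173, 0.985, 0.0], [0.985, -0.173, -0.0], [-0.0, 0.0, -1.0]]
wrist_force: [0.1, 0.3, -1.2]
grip_width: 0.0481
```

```bash
python3 -c "
from h import *
go(.4507,-.3047,.2125,80);print(manip.observe()['wrist_force'])
"
```

```text
t 14.38 j [ -38.   30.   97.   -0.   53. -118.] yaw 80.03 turn rz 0.03 shift mm [ 0.3 -0.1  3.2] | 0.1 rows
[ 0.14920211  0.25484967 -1.17139431]
```

Emit:
send_rows(deltas="-1 0 0 0.001 0 0 0; -1 0 0 0.001 0 0 0; -1 0 0 0.001 0 0 0; -1 0 0 0.0005 0 0 0; -1 0 0 0 0 0 0; -1 0 0 0 0 0 0")

```text
t: 14.88
eef_pos: [0.4507, -0.305, 0.2136]
ee_rot: [[0.173, 0.985, 0.001], [0.985, -0.173, -0.0], [-0.0, 0.001, -1.0]]
wrist_force: [-8.1, 5.4, 22.1]
grip_width: 0.0474
```

Emit:
send_rows(deltas="0.5 0 0 0 0 0 0; 0.5 0 0 0 0 0 0; 0.5 0 0 0 0 0 0; 0.5 0 0 0 0 0 0; 0.5 0 0 0 0 0 0; 1 0 0 -0.02 0 0 0; 1 0 0 -0.035 0 0 0; 1 0 0 -0.035 0 0 0; 1 0 0 -0.035 0 0 0; 1 0 0 -0.035 0 0 0")

```text
t: 15.72
eef_pos: [0.4504, -0.3047, 0.3734]
ee_rot: [[0.173, 0.985, -0.0], [0.985, -0.173, 0.0], [0.0, -0.0, -1.0]]
wrist_force: [-0.1, -0.8, -0.0]
grip_width: 0.0938
```

```bash
python3 -c "
from h import *
go(.56,-.30,.39,80.0)
"
```

```text
t 15.72 j [ -38.   18.   90.   -0.   72. -118.] yaw 80.03 turn rz 0.03 shift mm [ 23.7 107.1 -16.6] | 2.7 rows
```

Emit:
send_rows(deltas="1 0.008 0.0357 -0.0055 0 0 0; 1 0.008 0.0357 -0.0055 0 0 0; 1 0.008 0.0357 -0.0055 0 0 0; 1 0 0 0 0 0 0; 1 0 0 0 0 0 0")

```text
t: 16.13
eef_pos: [0.5614, -0.2994, 0.3872]
ee_rot: [[0.172, 0.985, -0.001], [0.985, -0.172, 0.001], [0.0, -0.001, -1.0]]
wrist_force: [-0.0, -0.6, 0.1]
grip_width: 0.094
```

```bash
python3 -c "
from h import *
im,c,s=grab('wrist','w9.png')
print(s['eef_pos'])
H=cv2.cvtColor(im,cv2.COLOR_RGB2HSV).astype(int)
h,S,v=H[...,0],H[...,1],H[...,2]
print(H[75,295],H[125,285])
K=np.ones((5,5),np.uint8)
for n,m,p in (('grey',(S<12)&(v>150)&(v<225),(285,120)),('red',(h<12)&(S>150)&(v>175),(294,75))):
  b=blob(m,p); b=cv2.morphologyEx(b,cv2.MORPH_CLOSE,K)
  r=np.array(rectw(c,b,.042)); d=r[:2]-[.4877,-.3112]; a=np.radians(-10); R=np.array([[np.cos(a),np.sin(a)],[-np.sin(a),np.cos(a)]])
  print(n,b.sum(),np.round(r,4),np.round(R@d*1000,1))
go(.68,.111,.30,79)
"
```

```text
[ 0.56136359 -0.29940372  0.38723868]
[  4 190 217] [ 45   3 191]
grey 3009 [ 0.5267 -0.3185 72.3615 46.5676 -9.5206] [39.7 -0.4]
red 4113 [ 0.4506 -0.3048 68.2861 46.0792 -9.7393] [-37.7  -0.1]
t 16.18 j [ -31.   29.   73.   -0.   78. -112.] yaw 80.07 turn rz 1.07 shift mm [426.   39.1  87.3] | 10.5 rows
```

View pics/w9.png

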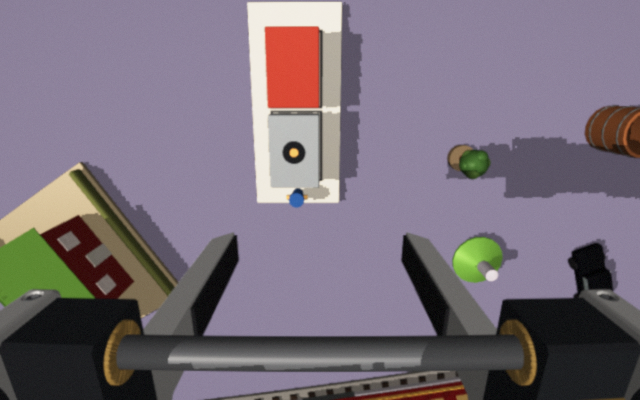

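Emit:
send_rows(deltas="1 0.0387 0.0036 0 0 0 0; 1 0.0387 0.0036 0 0 0 0; 1 0.0387 0.0036 0 0 0 0; 1 0.0387 0.0036 0.005 0 0 0; 1 0.0387 0.0036 0.01 0 0 0; 1 0.0387 0.0036 0.01 0 0 0; 1 0.0387 0.0036 0.012 0 0 0; 1 0.0387 0.0036 0.012 0 0 0; 1 0.0387 0.0036 0.012 0 0 0; 1 0.0387 0.0036 0.012 0 0 0")

```text
t: 17.02
eef_pos: [0.6622, 0.0761, 0.315]
ee_rot: [[0.174, 0.985, -0.0], [0.985, -0.174, -0.0], [-0.0, -0.0, -1.0]]
wrist_force: [0.5, -0.3, 0.4]
grip_width: 0.0938
```

Emit:
send_rows(deltas="1 0.0387 0.0036 0.014 0 0 0; 1 0 0 0 0 0 1.3; 1 0 0 0 0 0 0; 1 0 0 0 0 0 0")

```text
t: 17.35
eef_pos: [0.6726, 0.1115, 0.3016]
ee_rot: [[0.196, 0.981, -0.0], [0.981, -0.196, -0.0], [-0.0, 0.0, -1.0]]
wrist_force: [0.2, 0.1, 1.4]
grip_width: 0.0938
```

```bash
python3 -c "
from h import *
s={'eef_pos':np.array([0.56136359,-0.29940372,0.38723868]),'ee_rot':np.array([[0.172,0.985,-.001],[.985,-.172,.001],[0,-.001,-1]])}
w=cast(cam('wrist',s),[[294,152.5]],.042)[0]
d=w-[.4877,-.3112]; print('hatch',w,d@[.9848,-.1736]*1000,d@[.1736,.9848]*1000)
im,c,s=grab('wrist','w10.png')
H=cv2.cvtColor(im,cv2.COLOR_RGB2HSV).astype(int)
h,S,v=H[...,0],H[...,1],H[...,2]
print(H[220,320],H[168,320])
b=blob((S>35)&(v>200)&(h>20)&(h<38),(320,215)); b=cv2.morphologyEx(b,cv2.MORPH_CLOSE,np.ones((5,5),np.uint8))
r=rectw(c,b,.034); print(b.sum(),np.round(r,4))
go(r[0],r[1],.205,r[4]+90)
"
```

```text
hatch [ 0.52581353 -0.31759798] 38.64489054993713 0.3157761317207514
[ 29  40 250] [ 18 107 131]
5116 [  0.6788   0.1116  69.0884  47.4243 -11.8137]
t 17.4 j [  6.  39.  69.  -0.  72. -72.] yaw 78.68 turn rz 0.49 shift mm [ 1.8  5.8 97. ] | 2.3 rows
```

View pics/w10.png

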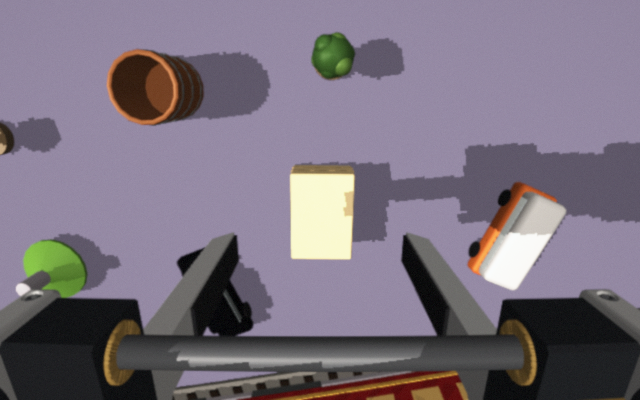

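```bash
python3 -c "
from h import *
print(cast(cam('top'),[[316,122],[332,120],[318,155],[336,152],[205,155],[230,130]],.02))"
```

```text
[[ 0.77902129  0.02158337]
 [ 0.78318819 -0.01818467]
 [ 0.69440837  0.0180328 ]
 [ 0.7009177  -0.02610953]
 [ 0.70169184  0.29739772]
 [ 0.76431874  0.23616493]]
```

Both are clear of the fingers, so I'll descend, grip and lift the cream block.

Emit:
send_rows(deltas="1 0.0018 0.0058 0 0 0 0.4; 1 0 0 0.022 0 0 0; 1 0 0 0.022 0 0 0; 1 0 0 0.022 0 0 0; 1 0 0 0.02 0 0 0; 1 0 0 0.01 0 0 0; 1 0 0 0.001 0 0 0; -1 0 0 0 0 0 0; -1 0 0 0 0 0 0; -1 0 0 0 0 0 0")

```text
t: 18.23
eef_pos: [0.6794, 0.1131, 0.206]
ee_rot: [[0.202, 0.979, 0.002], [0.979, -0.202, 0.0], [0.001, 0.002, -1.0]]
wrist_force: [0.4, 0.8, -0.2]
grip_width: 0.0775
```

Emit:
send_rows(deltas="-1 0 0 0 0 0 0; -1 0 0 0 0 0 0; -1 0 0 0 0 0 0; -1 0 0 0 0 0 0; -1 0 0 0 0 0 0; -1 0 0 0 0 0 0; -1 0 0 0 0 0 0")

```text
t: 18.82
eef_pos: [0.6791, 0.1132, 0.2045]
ee_rot: [[0.202, 0.979, 0.0], [0.979, -0.202, -0.0], [-0.0, 0.0, -1.0]]
wrist_force: [-0.9, 0.5, 2.4]
grip_width: 0.0478
```

Emit:
send_rows(deltas="-1 0 0 -0.02 0 0 0; -1 0 0 -0.03 0 0 0; -1 0 0 -0.035 0 0 0; -1 0 0 -0.035 0 0 0; -1 0 0 0 0 0 0; -1 0 0 0 0 0 0")

```text
t: 19.32
eef_pos: [0.6791, 0.1133, 0.3261]
ee_rot: [[0.202, 0.979, 0.003], [0.979, -0.202, 0.0], [0.001, 0.003, -1.0]]
wrist_force: [-0.8, 0.9, -2.5]
grip_width: 0.0475
```

```bash
python3 -c "
from h import *
im,c,s=grab('wrist','w11.png')
print(held(c,s,[[272,206],[368,206],[276,330],[364,330]],.171))
go(.4880,-.3112,.32,80)
"
```

```text
[[-21.8 -34.8]
 [ 22.8 -34.8]
 [-22.6  34. ]
 [ 23.7  34. ]]
t 19.37 j [  6.  39.  66.   0.  75. -72.] yaw 78.33 turn rz -1.67 shift mm [-451.1 -114.3    3.8] | 11.2 rows
```

View pics/w11.png

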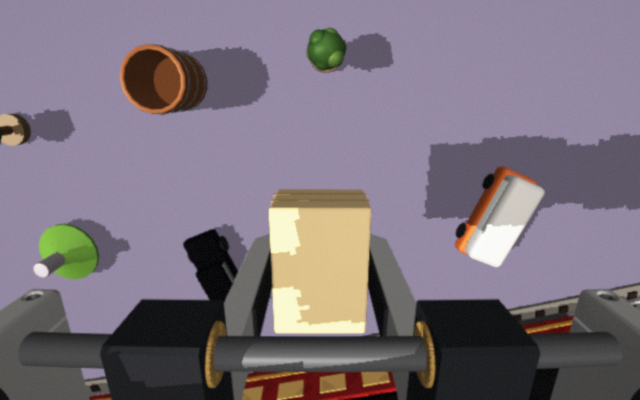

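Emit:
send_rows(deltas="-1 0 0 0 0 0 -1.7; -1 -0.0376 -0.0095 0 0 0 0; -1 -0.0376 -0.0095 0 0 0 0; -1 -0.0376 -0.0095 0 0 0 0; -1 -0.0376 -0.0095 0 0 0 0; -1 -0.0376 -0.0095 0 0 0 0; -1 -0.0376 -0.0095 0 0 0 0; -1 -0.0376 -0.0095 0 0 0 0; -1 -0.0376 -0.0095 0 0 0 0; -1 -0.0376 -0.0095 0 0 0 0")

```text
t: 20.2
eef_pos: [0.5349, -0.2067, 0.3222]
ee_rot: [[0.173, 0.985, -0.003], [0.985, -0.173, 0.001], [0.001, -0.003, -1.0]]
wrist_force: [1.0, -1.3, -2.6]
grip_width: 0.0479
```

Emit:
send_rows(deltas="-1 -0.0376 -0.0095 0 0 0 0; -1 -0.0376 -0.0095 0.005 0 0 0; -1 -0.0376 -0.0095 0.01 0 0 0; -1 0 0 0.015 0 0 0; -1 0 0 0 0 0 0; -1 0 0 0 0 0 0")

```text
t: 20.7
eef_pos: [0.4884, -0.3111, 0.2924]
ee_rot: [[0.174, 0.985, -0.003], [0.985, -0.174, 0.003], [0.002, -0.004, -1.0]]
wrist_force: [0.9, 0.5, -0.6]
grip_width: 0.0477
```

```bash
python3 -c "
from h import *
im,c,s=grab('wrist','w12.png')
go(.4885,-.3113,.247,80)
"
```

```text
t 20.75 j [ -36.   27.   89.    0.   64. -116.] yaw 80.07 turn rz 0.07 shift mm [-0.6 -0.3 46.5] | 1.1 rows
```

View pics/w12.png

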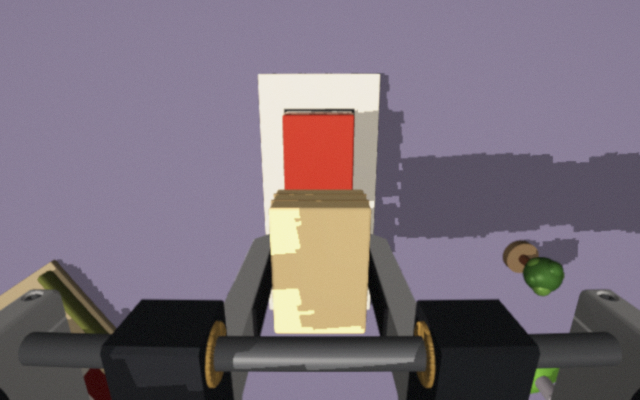

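Emit:
send_rows(deltas="-1 -0.0006 -0.0003 0.015 0 0 0; -1 0 0 0.013 0 0 0; -1 0 0 0.008 0 0 0; -1 0 0 0.005 0 0 0; -1 0 0 0.003 0 0 0; -1 0 0 0 0 0 0; -1 0 0 0 0 0 0; -1 0 0 0 0 0 0")

```text
t: 21.42
eef_pos: [0.4884, -0.312, 0.2509]
ee_rot: [[0.173, 0.985, 0.001], [0.985, -0.173, -0.001], [-0.0, 0.001, -1.0]]
wrist_force: [-0.0, -0.1, -2.0]
grip_width: 0.0481
```

Emit:
send_rows(deltas="-1 0 0 0.001 0 0 0; -1 0 0 0 0 0 0")

```text
t: 21.58
eef_pos: [0.4883, -0.312, 0.2495]
ee_rot: [[0.173, 0.985, 0.0], [0.985, -0.173, -0.0], [-0.0, 0.0, -1.0]]
wrist_force: [-0.3, -0.6, -1.7]
grip_width: 0.0479
```

Emit:
send_rows(deltas="-1 0.0006 0 0.001 0 0 0; -1 0 0 0.001 0 0 0; -1 0 0 0 0 0 0; -1 0 0 0 0 0 0")

```text
t: 21.92
eef_pos: [0.4883, -0.3114, 0.2472]
ee_rot: [[0.173, 0.985, -0.0], [0.985, -0.173, 0.0], [0.0, -0.0, -1.0]]
wrist_force: [0.6, 0.4, -2.2]
grip_width: 0.0478
```

Emit:
send_rows(deltas="-1 0 0 0.0007 0 0 0; -1 0 0 0 0 0 0; -1 0 0 0 0 0 0")

```text
t: 22.17
eef_pos: [0.4883, -0.3114, 0.2465]
ee_rot: [[0.173, 0.985, -0.0], [0.985, -0.173, 0.0], [0.0, -0.0, -1.0]]
wrist_force: [0.2, 0.3, -1.7]
grip_width: 0.0478
```

Emit:
send_rows(deltas="-1 0 0 0.0006 0 0 0; -1 0 0 0 0 0 0; -1 0 0 0 0 0 0")

```text
t: 22.42
eef_pos: [0.4884, -0.3114, 0.2464]
ee_rot: [[0.173, 0.985, 0.0], [0.985, -0.173, -0.0], [-0.0, 0.0, -1.0]]
wrist_force: [-2.5, 2.2, 5.5]
grip_width: 0.048
```

Contact is confirmed at +5.5 N. I'll release, retreat and look.

Emit:
send_rows(deltas="0.5 0 0 0 0 0 0; 0.5 0 0 0 0 0 0; 0.5 0 0 0 0 0 0; 0.5 0 0 0 0 0 0; 0.5 0 0 0 0 0 0; 1 0 0 -0.02 0 0 0; 1 0 0 -0.035 0 0 0; 1 0 0 -0.035 0 0 0; 1 0 0 -0.035 0 0 0; 1 0 0 -0.02 0 0 0")

```text
t: 23.25
eef_pos: [0.4883, -0.3113, 0.3951]
ee_rot: [[0.173, 0.985, 0.003], [0.985, -0.173, -0.003], [-0.002, 0.004, -1.0]]
wrist_force: [0.0, -0.5, 1.3]
grip_width: 0.094
```

Emit:
send_rows(deltas="1 0.004 0.036 0 0 0 0; 1 0.004 0.036 0 0 0 0; 1 0 0 0 0 0 0; 1 0 0 0 0 0 0")

```text
t: 23.58
eef_pos: [0.5616, -0.3158, 0.3896]
ee_rot: [[0.172, 0.985, -0.001], [0.985, -0.172, 0.001], [0.001, -0.002, -1.0]]
wrist_force: [-1.3, 1.1, -1.1]
grip_width: 0.0941
```

```bash
python3 -c "
from h import *
im,c,s=grab('wrist','w13.png')
print(s['eef_pos'])
H=cv2.cvtColor(im,cv2.COLOR_RGB2HSV).astype(int)
h,S,v=H[...,0],H[...,1],H[...,2]
p=proj(c,[[.4883,-.3114,.076]])[0]; print(p,H[int(p[1]),int(p[0])])
b=blob((S>25)&(v>150)&(h>18)&(h<38),p,300); b=cv2.morphologyEx(b,cv2.MORPH_CLOSE,np.ones((5,5),np.uint8))
r=rectw(c,b,.076); print(b.sum(),np.round(r,4))
go(.5602,.0159,.33,80)
"
```

```text
[ 0.56162748 -0.31575417  0.38960438]
[309.19729213 109.86185843] [ 30  44 247]
7442 [  0.486   -0.304  122.0297  62.4255  -9.8344]
t 23.63 j [ -33.   30.   71.   -0.   79. -113.] yaw 80.06 turn rz 0.06 shift mm [326.6 -58.2  60.1] | 8.1 rows
```

View pics/w13.png

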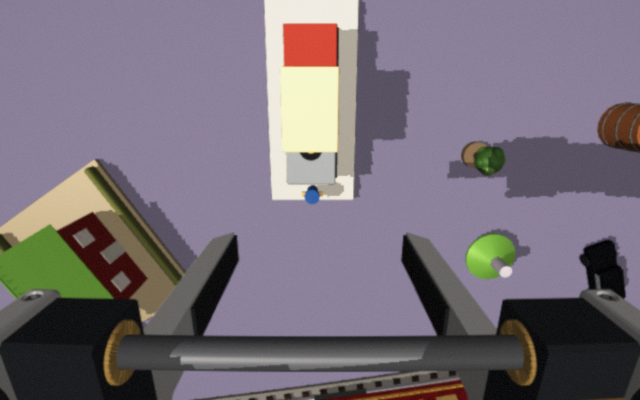

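Emit:
send_rows(deltas="1 0.0363 -0.0065 0.0055 0 0 0; 1 0.0363 -0.0065 0.0055 0 0 0; 1 0.0363 -0.0065 0.0055 0 0 0; 1 0.0363 -0.0065 0.0055 0 0 0; 1 0.0363 -0.0065 0.0055 0 0 0; 1 0.0363 -0.0065 0.0055 0 0 0; 1 0.0363 -0.0065 0.0055 0 0 0; 1 0.0363 -0.0065 0.0055 0 0 0; 1 0.0363 -0.0065 0.0055 0 0 0; 1 0 0 0.0055 0 0 0")

```text
t: 24.47
eef_pos: [0.5584, 0.0204, 0.3363]
ee_rot: [[0.17, 0.986, 0.001], [0.986, -0.17, 0.001], [0.001, 0.001, -1.0]]
wrist_force: [-0.2, 0.2, -0.5]
grip_width: 0.094
```

Emit:
send_rows(deltas="1 0 0 0.005 0 0 0; 1 0 0 0 0 0 0; 1 0 0 0 0 0 0")

```text
t: 24.72
eef_pos: [0.5593, 0.0147, 0.3311]
ee_rot: [[0.175, 0.985, -0.0], [0.985, -0.175, -0.0], [-0.0, -0.0, -1.0]]
wrist_force: [0.4, -1.0, -0.1]
grip_width: 0.0941
```

```bash
python3 -c "
from h import *
im,c,s=grab('wrist','w14.png')
print(s['eef_pos'])
H=cv2.cvtColor(im,cv2.COLOR_RGB2HSV).astype(int)
h,S,v=H[...,0],H[...,1],H[...,2]
p=proj(c,[[.5602,.0159,.052]])[0]; print(p)
b=blob((h<18)&(S>70),p,300); ct=max(cv2.findContours(b,0,1)[0],key=cv2.contourArea)
print(cv2.boundingRect(ct))
go(.5602,.0159,.222,80)
"
```

```text
[0.55933448 0.01471013 0.33107769]
[321.1236111  206.30401167]
(292, 168, 60, 68)
t 24.77 j [ -2.  22.  90.  -0.  67. -82.] yaw 79.93 turn rz -0.07 shift mm [  1.4   0.5 109.3] | 2.6 rows
```

View pics/w14.png

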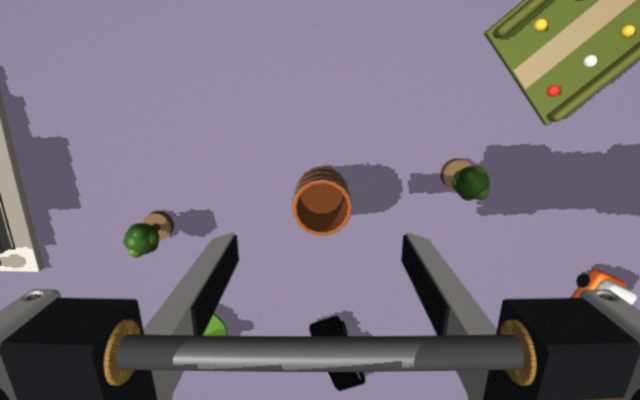

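Emit:
send_rows(deltas="1 0.0006 0.0008 0.022 0 0 0; 1 0 0 0.022 0 0 0; 1 0 0 0.022 0 0 0; 1 0 0 0.022 0 0 0; 1 0 0 0.013 0 0 0; 1 0 0 0.006 0 0 0; 1 0 0 0.002 0 0 0; -1 0 0 0 0 0 0; -1 0 0 0 0 0 0; -1 0 0 0 0 0 0")

```text
t: 25.6
eef_pos: [0.5607, 0.0162, 0.223]
ee_rot: [[0.173, 0.985, 0.002], [0.985, -0.173, -0.0], [0.0, 0.002, -1.0]]
wrist_force: [0.8, 0.2, -0.5]
grip_width: 0.0775
```

Emit:
send_rows(deltas="-1 0 0 0 0 0 0; -1 0 0 0 0 0 0; -1 0 0 0 0 0 0; -1 0 0 0 0 0 0; -1 0 0 0 0 0 0; -1 0 0 0 0 0 0; -1 0 0 0 0 0 0")

```text
t: 26.18
eef_pos: [0.5605, 0.0164, 0.2221]
ee_rot: [[0.173, 0.985, 0.0], [0.985, -0.173, 0.0], [0.0, 0.0, -1.0]]
wrist_force: [-1.0, -0.3, 1.6]
grip_width: 0.0463
```

Emit:
send_rows(deltas="-1 0 0 -0.02 0 0 0; -1 0 0 -0.03 0 0 0; -1 0 0 -0.035 0 0 0; -1 0 0 -0.035 0 0 0; -1 0 0 -0.02 0 0 0; -1 0 0 0 0 0 0; -1 0 0 0 0 0 0")

```text
t: 26.77
eef_pos: [0.5604, 0.0164, 0.3622]
ee_rot: [[0.173, 0.985, 0.001], [0.985, -0.173, -0.0], [0.0, 0.001, -1.0]]
wrist_force: [-0.8, 0.1, -2.0]
grip_width: 0.0469
```

```bash
python3 -c "
from h import *
im,c,s=grab('wrist','w15.png')
print(s['eef_pos'])
go(.4884,-.3114,.355,80)
"
```

```text
[0.56036131 0.01641645 0.36220828]
t 26.82 j [ -2.  21.  88.  -0.  71. -82.] yaw 80.03 turn rz 0.03 shift mm [-335.3  -13.9    5.8] | 8.0 rows
```

View pics/w15.png

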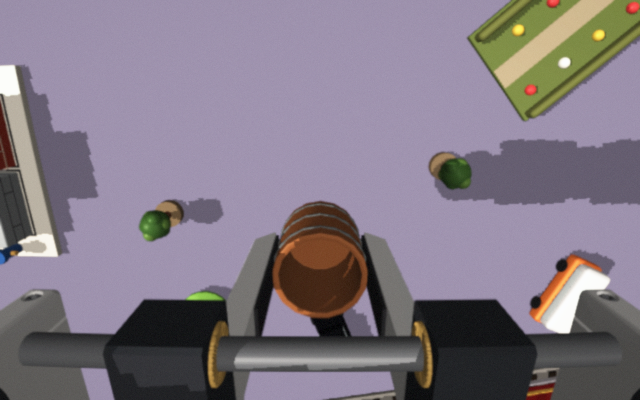

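```bash
python3 -c "
from h import *
s=manip.observe();c=cam('wrist',s);print(held(c,s,[[320.3,272]],.170))"
```

```text
[[ 0.5 -1.7]]
```

Emit:
send_rows(deltas="-1 -0.0373 -0.0015 0 0 0 0; -1 -0.0373 -0.0015 0 0 0 0; -1 -0.0373 -0.0015 0 0 0 0; -1 -0.0373 -0.0015 0 0 0 0; -1 -0.0373 -0.0015 0 0 0 0; -1 -0.0373 -0.0015 0 0 0 0; -1 -0.0373 -0.0015 0 0 0 0; -1 -0.0373 -0.0015 0.002 0 0 0; -1 -0.0373 -0.0015 0.003 0 0 0; -1 0 0 0 0 0 0")

```text
t: 27.65
eef_pos: [0.4872, -0.3168, 0.354]
ee_rot: [[0.178, 0.984, -0.004], [0.984, -0.178, 0.001], [0.001, -0.004, -1.0]]
wrist_force: [-0.3, -0.3, -1.4]
grip_width: 0.0467
```

Emit:
send_rows(deltas="-1 0 0 0.01 0 0 0; -1 0 0 0.01 0 0 0; -1 0 0 0 0 0 0; -1 0 0 0 0 0 0")

```text
t: 27.98
eef_pos: [0.4894, -0.3108, 0.3356]
ee_rot: [[0.172, 0.985, -0.002], [0.985, -0.172, 0.002], [0.001, -0.002, -1.0]]
wrist_force: [0.3, 0.6, -1.2]
grip_width: 0.0466
```

```bash
python3 -c "
from h import *
im,c,s=grab('wrist','w16.png')
print(s['eef_pos'],held(c,s,[[320.3,272]],.170))
go(.4885,-.3113,.298,80)
"
```

```text
[ 0.48940374 -0.31078024  0.33558029] [[ 0.7 -1.9]]
t 28.03 j [ -36.   25.   87.    0.   69. -116.] yaw 80.12 turn rz 0.12 shift mm [-0.5 -0.9 38.4] | 0.9 rows
```

View pics/w16.png

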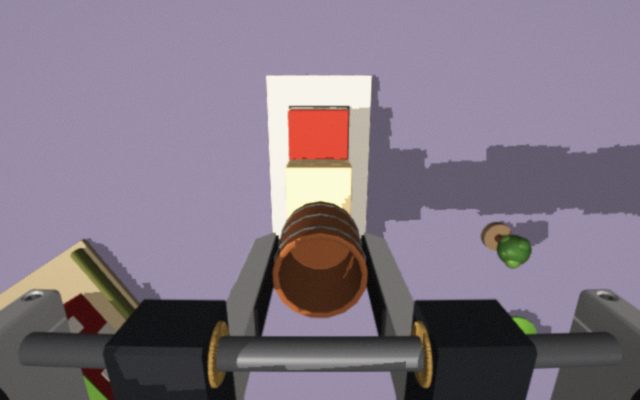

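Emit:
send_rows(deltas="-1 -0.0006 0.0004 0.012 0 0 0; -1 0 0 0.01 0 0 0; -1 0 0 0.007 0 0 0; -1 0 0 0.004 0 0 0; -1 0 0 0.002 0 0 0; -1 0 0 0 0 0 0; -1 0 0 0 0 0 0; -1 0 0 0 0 0 0")

```text
t: 28.7
eef_pos: [0.4894, -0.3126, 0.3024]
ee_rot: [[0.173, 0.985, 0.001], [0.985, -0.173, -0.0], [-0.0, 0.001, -1.0]]
wrist_force: [-0.4, -0.1, -0.6]
grip_width: 0.0467
```

```bash
python3 -c "
from h import *
s=manip.observe(); go(.4897,-.3115,.298,80)
print(s['wrist_force'])
"
```

```text
t 28.7 j [ -36.   27.   88.   -0.   65. -116.] yaw 80.03 turn rz 0.03 shift mm [1.2 0.1 4.4] | 0.1 rows
[-0.39770769 -0.13748482 -0.57991839]
```

Emit:
send_rows(deltas="-1 0.0008 0 0.001 0 0 0; -1 0 0 0.001 0 0 0; -1 0 0 0.001 0 0 0; -1 0 0 0 0 0 0; -1 0 0 0 0 0 0")

```text
t: 29.12
eef_pos: [0.4895, -0.3118, 0.2989]
ee_rot: [[0.173, 0.985, -0.0], [0.985, -0.173, 0.0], [0.0, -0.0, -1.0]]
wrist_force: [0.3, 0.5, -0.8]
grip_width: 0.0469
```

Emit:
send_rows(deltas="-1 0 0 0.0008 0 0 0; -1 0 0 0 0 0 0; -1 0 0 0 0 0 0")

```text
t: 29.37
eef_pos: [0.4895, -0.3118, 0.2982]
ee_rot: [[0.173, 0.985, -0.0], [0.985, -0.173, -0.0], [-0.0, -0.0, -1.0]]
wrist_force: [-0.2, -0.1, -1.6]
grip_width: 0.0463
```

Emit:
send_rows(deltas="-1 0 0 0.0007 0 0 0; -1 0 0 0 0 0 0; -1 0 0 0 0 0 0")

```text
t: 29.62
eef_pos: [0.4895, -0.3118, 0.2981]
ee_rot: [[0.173, 0.985, 0.0], [0.985, -0.173, -0.0], [-0.0, 0.001, -1.0]]
wrist_force: [-1.4, 1.5, 5.2]
grip_width: 0.0465
```

Emit:
send_rows(deltas="0.5 0 0 0 0 0 0; 0.5 0 0 0 0 0 0; 0.5 0 0 0 0 0 0; 0.5 0 0 0 0 0 0; 0.5 0 0 0 0 0 0; 1 0 0 -0.02 0 0 0; 1 0 0 -0.03 0 0 0; 1 0 0 -0.03 0 0 0; 1 0 0 -0.02 0 0 0; 1 0 0.036 0 0 0 0")

```text
t: 30.45
eef_pos: [0.5226, -0.318, 0.4037]
ee_rot: [[0.175, 0.985, 0.006], [0.985, -0.175, -0.004], [-0.003, 0.006, -1.0]]
wrist_force: [1.2, -1.9, 1.5]
grip_width: 0.0933
```

Emit:
send_rows(deltas="1 0 0.036 0 0 0 0; 1 0 0 0 0 0 0; 1 0 0 0 0 0 0")

```text
t: 30.7
eef_pos: [0.5614, -0.3242, 0.3959]
ee_rot: [[0.172, 0.985, -0.002], [0.985, -0.172, 0.001], [0.001, -0.002, -1.0]]
wrist_force: [-0.4, 0.5, -0.4]
grip_width: 0.0938
```

```bash
python3 -c "
from h import *
im,c,s=grab('wrist','w17.png')
print(s['eef_pos'])
print(proj(c,[[.4883,-.3114,.076],[.4883,-.3114,.128]]))
im,c,s=grab('scene','s17.png')
cv2.imwrite('pics/s17c.png',cv2.resize(im[80:230,160:400,::-1],None,fx=3,fy=3,interpolation=cv2.INTER_CUBIC))
go(.6887,-.1367,.31,80)
"
```

```text
[ 0.56138523 -0.32421655  0.39593173]
[[319.18255473 108.15537998]
 [319.13376103 110.95705517]]
t 30.8 j [ -33.   30.   70.   -0.   80. -113.] yaw 80.03 turn rz 0.03 shift mm [207.   94.2  87.1] | 5.8 rows
```

View pics/w17.png

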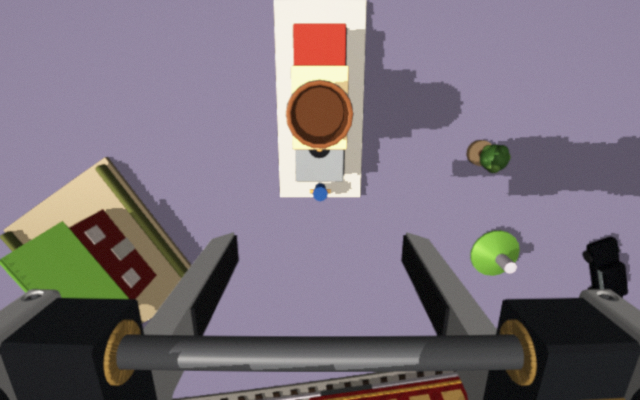

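View pics/s17c.png

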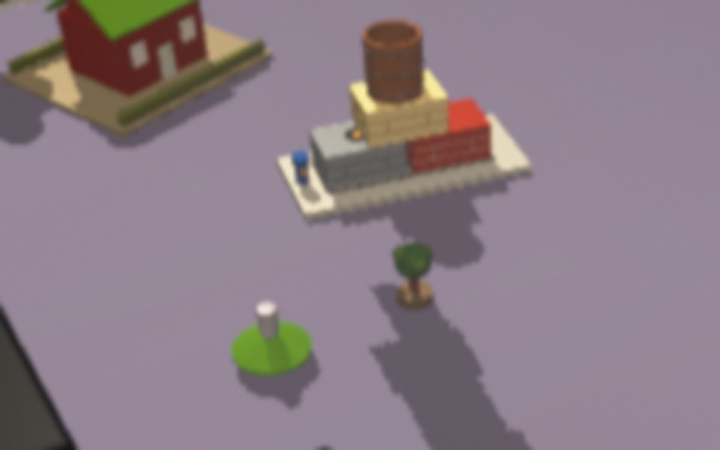

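```bash
python3 -c "
from h import *
im=cv2.imread('pics/w17.png'); H=cv2.cvtColor(im,cv2.COLOR_BGR2HSV).astype(int)
h,S,v=H[...,0],H[...,1],H[...,2]
s={'eef_pos':np.array([0.56138523,-0.32421655,0.39593173]),'ee_rot':np.array([[0.172,0.985,-.002],[.985,-.172,.001],[.001,-.002,-1]])}
c=cam('wrist',s)
b=blob((h<18)&(S>100)&(v<200),(319,113),300); ct=max(cv2.findContours(b,0,1)[0],key=cv2.contourArea)
print(cv2.boundingRect(ct))
w=cast(c,ct[:,0,:],.128)*1000; print(cv2.fitEllipse(w.astype(np.float32)),cv2.minEnclosingCircle(w.astype(np.float32)))
t=cv2.imread('pics/top0.png')
"
```

```text
(287, 80, 66, 72)
((491.0536193847656, -311.65081787109375), (45.52848434448242, 47.430824279785156), 79.33734893798828) ((491.9355773925781, -312.0130310058594), 24.65831184387207)
```

Emit:
send_rows(deltas="1 0.0345 0.0157 0.005 0 0 0; 1 0.0345 0.0157 0.01 0 0 0; 1 0.0345 0.0157 0.018 0 0 0; 1 0.0345 0.0157 0.018 0 0 0; 1 0.0345 0.0157 0.018 0 0 0; 1 0.0345 0.0157 0.018 0 0 0; 1 0 0 0 0 0 0; 1 0 0 0 0 0 0; 1 0 0 0 0 0 0")

```text
t: 31.55
eef_pos: [0.6878, -0.1382, 0.3119]
ee_rot: [[0.173, 0.985, 0.001], [0.985, -0.173, -0.0], [-0.0, 0.001, -1.0]]
wrist_force: [0.4, -1.0, 0.5]
grip_width: 0.0939
```

```bash
python3 -c "
from h import *
im,c,s=grab('wrist','w18.png')
print(s['eef_pos'])
H=cv2.cvtColor(im,cv2.COLOR_RGB2HSV).astype(int)
h,S,v=H[...,0],H[...,1],H[...,2]
g=blob((h>35)&(h<60)&(S>120),(320,215),300); ct=max(cv2.findContours(g,0,1)[0],key=cv2.contourArea)
w=cast(c,ct[:,0,:],.010)*1000; print(cv2.boundingRect(ct),cv2.minEnclosingCircle(w.astype(np.float32)))
print(proj(c,[[.6887,-.1367,.048]]))
cv2.imwrite('pics/w18c.png',cv2.resize(im[120:320,200:440,::-1],None,fx=3,fy=3,interpolation=cv2.INTER_CUBIC))
"
```

```text
[ 0.68783077 -0.13819399  0.31194361]
(289, 166, 67, 64) ((689.1975708007812, -136.4326934814453), 28.887664794921875)
[[321.64626919 212.24306531]]
```

View pics/w18c.png

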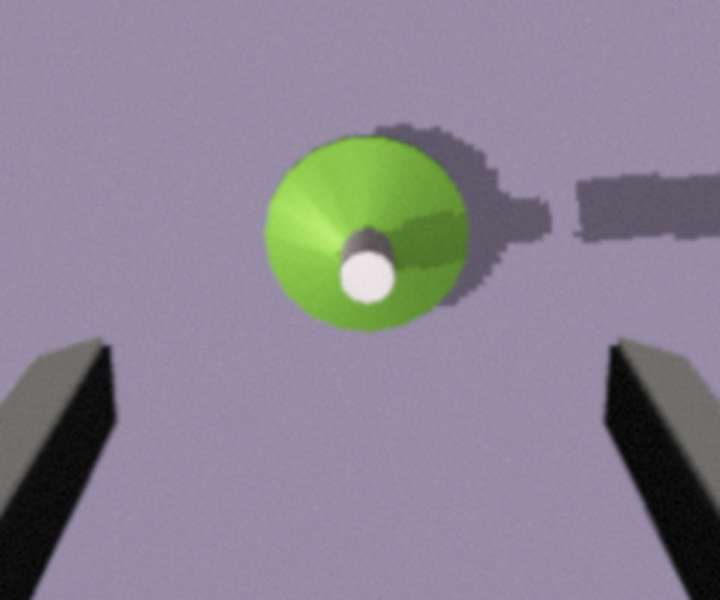

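```bash
python3 -c "
from h import *
c=cam('wrist',manip.observe()); k=cast(c,[[322.7,212.3]],.048)[0]; print('knob',k)
go(k[0],k[1],.228,80)
im,c,s=grab('top','t2.png')
cv2.imwrite('pics/t2c.png',cv2.resize(im[185:290,400:520,::-1],None,fx=6,fy=6,interpolation=cv2.INTER_CUBIC)[:600])
H=cv2.cvtColor(im,cv2.COLOR_RGB2HSV).astype(int)
h,S,v=H[...,0],H[...,1],H[...,2]
p=proj(c,[[.489,-.3115,.128]])[0]; print(p)
b=blob((h<18)&(S>75)&(v<200),p,100); ct=max(cv2.findContours(b,0,1)[0],key=cv2.contourArea)
w=cast(c,ct[:,0,:],.128)*1000; print(cv2.boundingRect(ct),cv2.fitEllipse(w.astype(np.float32)),cv2.minEnclosingCircle(w.astype(np.float32)))
print(proj(c,[[.4883,-.3114,.076]]))
"
```

```text
knob [ 0.6890985  -0.13653702]
t 31.6 j [-14.  41.  64.  -0.  75. -94.] yaw 79.96 turn rz -0.04 shift mm [ 2.4  1.  84.4] | 2.0 rows
[472.57755983 231.9699113 ]
(462, 220, 22, 22) ((491.205078125, -311.6197204589844), (42.10953140258789, 44.502803802490234), 21.369298934936523) ((491.2745361328125, -312.404052734375), 23.695722579956055)
[[465.46562381 234.40284127]]
```

View pics/t2c.png

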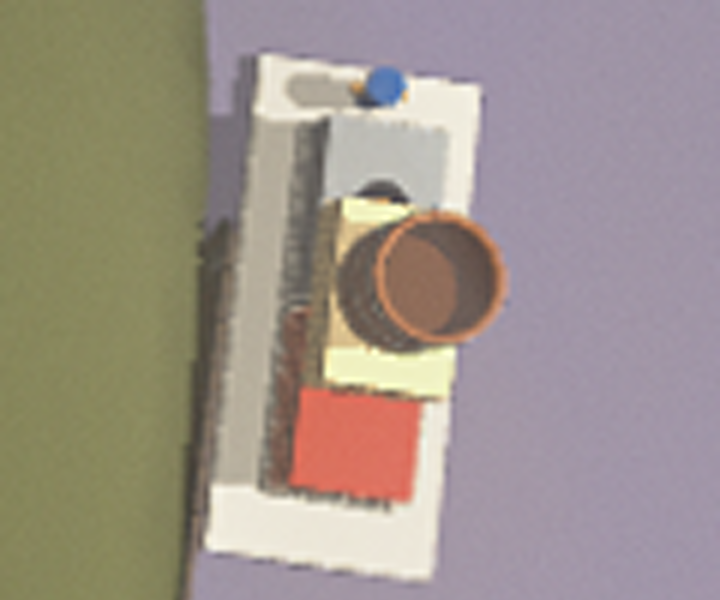

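Both cameras put the tank about 3 mm off the cream block's centre, towards the standpipe. It's quick to fix, so I'll re-centre it before fitting the roof.

```bash
python3 -c "
from h import *
go(.4912,-.3117,.37,80)"
```

```text
t 31.65 j [-14.  41.  64.  -0.  75. -94.] yaw 79.93 turn rz -0.07 shift mm [-204.2 -163.5  -57.5] | 6.4 rows
```

Emit:
send_rows(deltas="1 0 0 -0.03 0 0 0; 1 0 0 -0.0275 0 0 0; 1 -0.029 -0.0234 0 0 0 0; 1 -0.029 -0.0234 0 0 0 0; 1 -0.029 -0.0234 0 0 0 0; 1 -0.029 -0.0234 0 0 0 0; 1 -0.029 -0.0234 0 0 0 0; 1 -0.029 -0.0234 0 0 0 0; 1 -0.03 -0.0231 0 0 0 0; 1 0 0 0 0 0 0")

```text
t: 32.48
eef_pos: [0.4873, -0.3145, 0.3698]
ee_rot: [[0.179, 0.984, 0.001], [0.984, -0.179, -0.002], [-0.002, 0.001, -1.0]]
wrist_force: [0.2, 0.0, -0.0]
grip_width: 0.0941
```

Emit:
send_rows(deltas="1 0 0 0 0 0 0; 1 0 0 0 0 0 0")

```text
t: 32.65
eef_pos: [0.4916, -0.3106, 0.3693]
ee_rot: [[0.175, 0.985, 0.001], [0.985, -0.175, -0.001], [-0.0, 0.001, -1.0]]
wrist_force: [0.2, 0.3, -0.7]
grip_width: 0.094
```

```bash
python3 -c "
from h import *
go(.4912,-.3117,.300,80)"
```

```text
t 32.65 j [ -36.   23.   84.    0.   73. -116.] yaw 79.94 turn rz -0.06 shift mm [-1.2 -0.2 69.3] | 1.7 rows
```

Emit:
send_rows(deltas="1 -0.001 -0.0002 0.02 0 0 0; 1 0 0 0.02 0 0 0; 1 0 0 0.016 0 0 0; 1 0 0 0.01 0 0 0; 1 0 0 0.003 0 0 0; 1 0 0 0 0 0 0; -1 0 0 0 0 0 0; -1 0 0 0 0 0 0; -1 0 0 0 0 0 0; -1 0 0 0 0 0 0")

```text
t: 33.48
eef_pos: [0.4918, -0.3111, 0.3001]
ee_rot: [[0.173, 0.985, 0.001], [0.985, -0.173, -0.001], [-0.0, 0.001, -1.0]]
wrist_force: [0.2, -0.4, 0.6]
grip_width: 0.0709
```

Emit:
send_rows(deltas="-1 0 0 0 0 0 0; -1 0 0 0 0 0 0; -1 0 0 0 0 0 0; -1 0 0 0 0 0 0; -1 0 0 0 0 0 0; -1 0 0 0 0 0 0; -1 0 0 0 0 0 0; -1 0 0 -0.003 0 0 0; -1 0 0 -0.003 0 0 0; -1 0 0 0 0 0 0")

```text
t: 34.32
eef_pos: [0.4918, -0.3112, 0.3061]
ee_rot: [[0.173, 0.985, 0.001], [0.985, -0.173, -0.0], [-0.0, 0.001, -1.0]]
wrist_force: [0.0, 1.3, 0.1]
grip_width: 0.0467
```

```bash
python3 -c "
from h import *
s=manip.observe(); print(s['wrist_force'],s['eef_pos'],s['grip_width'])
go(.4884,-.3112,.300,80)"
```

```text
[0.01820972 1.31328592 0.10748179] [ 0.49177601 -0.31115808  0.3061335 ] 0.046679078726016544
t 34.32 j [ -36.   27.   88.    0.   65. -116.] yaw 80.03 turn rz 0.03 shift mm [-0.6 -3.3  6.1] | 0.2 rows
```

Emit:
send_rows(deltas="-1 0 -0.0029 0 0 0 0; -1 0 0 0 0 0 0; -1 0 0 0.002 0 0 0; -1 0 0 0.002 0 0 0; -1 0 0 0.001 0 0 0; -1 0 0 0 0 0 0; -1 0 0 0 0 0 0")

```text
t: 34.9
eef_pos: [0.4889, -0.3106, 0.3003]
ee_rot: [[0.173, 0.985, -0.0], [0.985, -0.173, 0.0], [0.0, -0.0, -1.0]]
wrist_force: [-0.0, 0.0, -0.3]
grip_width: 0.0462
```

Emit:
send_rows(deltas="-1 0 0 0.0007 0 0 0; -1 0 0 0 0 0 0; -1 0 0 0 0 0 0")

```text
t: 35.15
eef_pos: [0.4889, -0.3106, 0.2997]
ee_rot: [[0.173, 0.985, -0.0], [0.985, -0.173, 0.0], [0.0, -0.0, -1.0]]
wrist_force: [0.1, -0.7, -1.7]
grip_width: 0.0465
```

Emit:
send_rows(deltas="-1 0 0 0.0006 0 0 0; -1 0 0 0 0 0 0; -1 0 0 0 0 0 0")

```text
t: 35.4
eef_pos: [0.4889, -0.3106, 0.2995]
ee_rot: [[0.173, 0.985, 0.0], [0.985, -0.173, -0.0], [-0.0, 0.0, -1.0]]
wrist_force: [-0.6, 0.2, 4.0]
grip_width: 0.0465
```

Contact. Release, rise, and look.

Emit:
send_rows(deltas="0.5 0 0 0 0 0 0; 0.5 0 0 0 0 0 0; 0.5 0 0 0 0 0 0; 0.5 0 0 0 0 0 0; 0.5 0 0 0 0 0 0; 1 0 0 -0.02 0 0 0; 1 0 0 -0.03 0 0 0; 1 0 0 -0.03 0 0 0; 1 0 0 -0.02 0 0 0; 1 0 0.036 0 0 0 0")

```text
t: 36.23
eef_pos: [0.522, -0.3169, 0.4054]
ee_rot: [[0.175, 0.985, 0.005], [0.985, -0.175, -0.004], [-0.003, 0.006, -1.0]]
wrist_force: [1.1, -1.4, 1.9]
grip_width: 0.094
```

Emit:
send_rows(deltas="1 0 0.036 0 0 0 0; 1 0 0 0 0 0 0; 1 0 0 0 0 0 0; 1 0 0 0 0 0 0")

```text
t: 36.57
eef_pos: [0.5595, -0.323, 0.3987]
ee_rot: [[0.173, 0.985, -0.001], [0.985, -0.173, 0.0], [0.0, -0.001, -1.0]]
wrist_force: [-0.5, -0.1, -0.3]
grip_width: 0.0941
```

```bash
python3 -c "
from h import *
im,c,s=grab('wrist','w19.png')
print(s['eef_pos'])
H=cv2.cvtColor(im,cv2.COLOR_RGB2HSV).astype(int)
h,S,v=H[...,0],H[...,1],H[...,2]
p=proj(c,[[.489,-.3115,.128]])[0]; print(p, proj(c,[[.4883,-.3114,.076]]))
b=blob((h<18)&(S>100)&(v<200),p,300); b=cv2.morphologyEx(b,cv2.MORPH_OPEN,np.ones((7,7),np.uint8)); ct=max(cv2.findContours(b,0,1)[0],key=cv2.contourArea)
w=cast(c,ct[:,0,:],.128)*1000; print(cv2.boundingRect(ct),cv2.fitEllipse(w.astype(np.float32)),cv2.minEnclosingCircle(w.astype(np.float32)))
cv2.imwrite('pics/w19c.png',cv2.resize(im[0:210,220:420,::-1],None,fx=2.8,fy=2.8,interpolation=cv2.INTER_CUBIC))
go(.6891,-.1365,.31,80)
"
```

```text
[ 0.55952242 -0.3230169   0.39868257]
[318.0508275  114.39910105] [[318.28076291 110.15062044]]
(289, 80, 64, 66) ((488.3517761230469, -310.0301818847656), (45.66511535644531, 46.170555114746094), 81.39090728759766) ((488.3396911621094, -309.7319030761719), 23.742305755615234)
t 36.62 j [ -33.   30.   70.   -0.   80. -113.] yaw 80.02 turn rz 0.02 shift mm [206.3  95.5  89.2] | 5.9 rows
```

View pics/w19c.png

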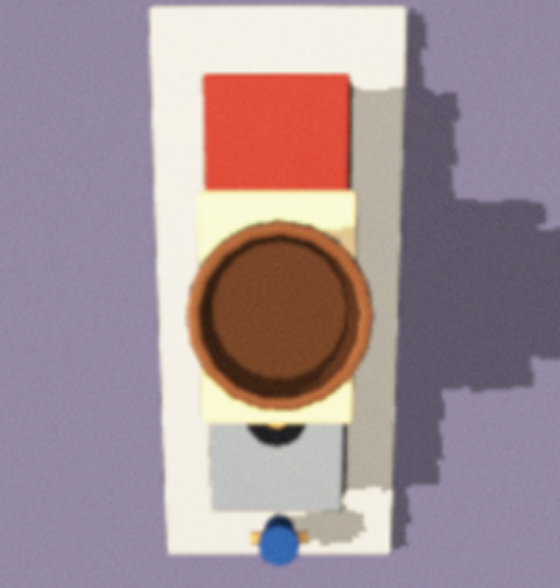

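Emit:
send_rows(deltas="1 0.0345 0.0159 0.005 0 0 0; 1 0.0345 0.0159 0.01 0 0 0; 1 0.0345 0.0159 0.018 0 0 0; 1 0.0345 0.0159 0.018 0 0 0; 1 0.0345 0.0159 0.018 0 0 0; 1 0.0345 0.0159 0.018 0 0 0; 1 0 0 0 0 0 0; 1 0 0 0 0 0 0; 1 0 0 0 0 0 0")

```text
t: 37.37
eef_pos: [0.6882, -0.1375, 0.3138]
ee_rot: [[0.173, 0.985, 0.001], [0.985, -0.173, -0.0], [-0.0, 0.001, -1.0]]
wrist_force: [0.1, -0.3, 0.4]
grip_width: 0.0938
```

```bash
python3 -c "
from h import *
go(.6891,-.1365,.228,80)"
```

```text
t 37.37 j [-14.  41.  64.  -0.  75. -94.] yaw 80.01 turn rz 0.01 shift mm [ 1.1  0.7 85.8] | 2.1 rows
```

Emit:
send_rows(deltas="1 0.0011 0.0007 0.02 0 0 0; 1 0 0 0.02 0 0 0; 1 0 0 0.02 0 0 0; 1 0 0 0.014 0 0 0; 1 0 0 0.008 0 0 0; 1 0 0 0.0025 0 0 0; 1 0 0 0 0 0 0; 1 0 0 0 0 0 0; 1 0 0 0 0 0 0")

```text
t: 38.12
eef_pos: [0.6899, -0.136, 0.2297]
ee_rot: [[0.173, 0.985, 0.002], [0.985, -0.173, -0.001], [-0.0, 0.002, -1.0]]
wrist_force: [-0.4, 0.4, -0.1]
grip_width: 0.0939
```

```bash
python3 -c "
from h import *
go(.6891,-.1365,.228,80)"
```

```text
t 38.12 j [-14.  46.  67.  -0.  67. -94.] yaw 80.03 turn rz 0.03 shift mm [-0.6 -0.7  1.7] | 0.0 rows
```

Emit:
send_rows(deltas="-1 -0.0005 -0.0006 0.001 0 0 0; -1 0 0 0 0 0 0; -1 0 0 0 0 0 0; -1 0 0 0 0 0 0; -1 0 0 0 0 0 0; -1 0 0 0 0 0 0; -1 0 0 0 0 0 0; -1 0 0 0 0 0 0; -1 0 0 0 0 0 0; -1 0 0 0 0 0 0")

```text
t: 38.95
eef_pos: [0.689, -0.1363, 0.2273]
ee_rot: [[0.173, 0.985, -0.0], [0.985, -0.173, -0.0], [-0.0, -0.0, -1.0]]
wrist_force: [0.2, -0.0, 0.3]
grip_width: 0.0308
```

Emit:
send_rows(deltas="-1 0 0 0 0 0 0; -1 0 0 0 0 0 0; -1 0 0 0 0 0 0; -1 0 0 0 0 0 0; -1 0 0 0 0 0 0; -1 0 0 0 0 0 0")

```text
t: 39.45
eef_pos: [0.689, -0.1362, 0.2273]
ee_rot: [[0.173, 0.985, -0.0], [0.985, -0.173, -0.0], [-0.0, -0.0, -1.0]]
wrist_force: [0.3, 0.7, -0.7]
grip_width: 0.013
```

Emit:
send_rows(deltas="-1 0 0 -0.01 0 0 0; -1 0 0 -0.02 0 0 0; -1 0 0 -0.03 0 0 0; -1 0 0 -0.035 0 0 0; -1 0 0 -0.035 0 0 0; -1 0 0 -0.03 0 0 0; -1 0 0 -0.015 0 0 0; -1 0 0 0 0 0 0; -1 0 0 0 0 0 0")

```text
t: 40.2
eef_pos: [0.6888, -0.1362, 0.403]
ee_rot: [[0.173, 0.985, 0.001], [0.985, -0.173, -0.0], [-0.0, 0.001, -1.0]]
wrist_force: [1.1, -0.1, -1.0]
grip_width: 0.0132
```

```bash
python3 -c "
from h import *
im,c,s=grab('wrist','w20.png')
print(s['wrist_force'],s['grip_width'])
go(.4886,-.3104,.40,80)"
```

```text
[ 1.09369351 -0.07079188 -0.95048919] 0.013214748923188446
t 40.25 j [-14.  38.  58.  -0.  85. -94.] yaw 80.03 turn rz 0.03 shift mm [-206.3 -167.     1.4] | 6.4 rows
```

View pics/w20.png

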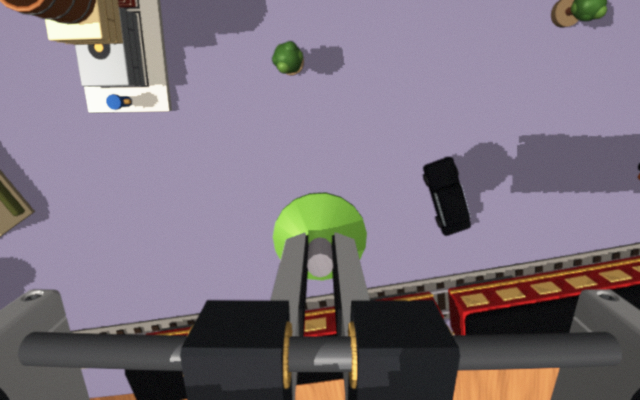

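Emit:
send_rows(deltas="-1 -0.029 -0.0236 0 0 0 0; -1 -0.029 -0.0236 0 0 0 0; -1 -0.029 -0.0236 0 0 0 0; -1 -0.029 -0.0236 0 0 0 0; -1 -0.029 -0.0236 0 0 0 0; -1 -0.029 -0.0236 0 0 0 0; -1 -0.0323 -0.0254 0 0 0 0; -1 0 0 0 0 0 0; -1 0 0 0 0 0 0; -1 0 0 0 0 0 0")

```text
t: 41.08
eef_pos: [0.489, -0.3104, 0.4013]
ee_rot: [[0.173, 0.985, -0.001], [0.985, -0.173, 0.001], [0.001, -0.001, -1.0]]
wrist_force: [0.4, 0.1, -1.1]
grip_width: 0.0129
```

```bash
python3 -c "
from h import *
im,c,s=grab('wrist','w21.png')
print(s['wrist_force'],s['grip_width'])
cv2.imwrite('pics/w21c.png',cv2.resize(im[130:310,220:420,::-1],None,fx=3,fy=3,interpolation=cv2.INTER_CUBIC))
print(held(c,s,[[320,264]],.1793))
H=cv2.cvtColor(im,cv2.COLOR_RGB2HSV).astype(int)
h,S,v=H[...,0],H[...,1],H[...,2]
g=blob((h>35)&(h<60)&(S>120),(320,235),300); print(cv2.boundingRect(g))
ct=max(cv2.findContours(g,0,1)[0],key=cv2.contourArea)
x,y,w,_=cv2.boundingRect(g)
go(.4886,-.3104,.37,80)"
```

```text
[ 0.40094777  0.10616211 -1.14966066] 0.012894686320970572
[[ 0.6 -1.2]]
(273, 193, 93, 65)
t 41.13 j [ -36.   21.   82.    0.   77. -116.] yaw 80.07 turn rz 0.07 shift mm [-0.6 -0.7 31.4] | 0.8 rows
```

View pics/w21c.png

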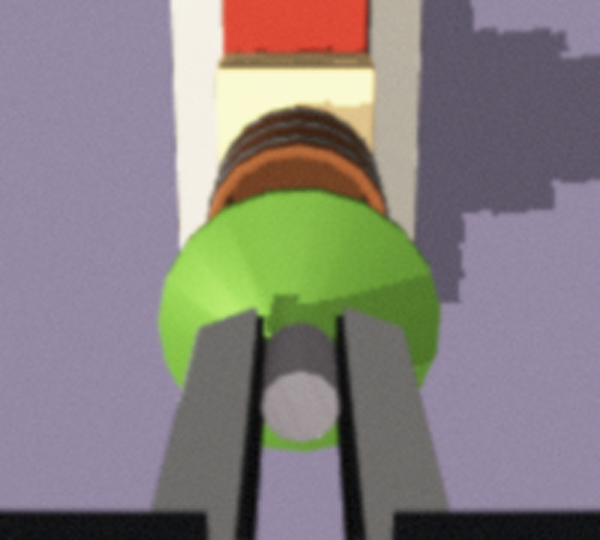

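Emit:
send_rows(deltas="-1 -0.0002 -0.0002 0.012 0 0 0; -1 0 0 0.012 0 0 0; -1 0 0 0.01 0 0 0; -1 0 0 0.006 0 0 0; -1 0 0 0.003 0 0 0; -1 0 0 0 0 0 0; -1 0 0 0 0 0 0; -1 0 0 0 0 0 0")

```text
t: 41.8
eef_pos: [0.4886, -0.3107, 0.3598]
ee_rot: [[0.173, 0.985, 0.001], [0.985, -0.173, -0.001], [-0.0, 0.001, -1.0]]
wrist_force: [-0.6, 0.2, -0.3]
grip_width: 0.0131
```

```bash
python3 -c "
from h import *
im,c,s=grab('scene','s22.png')
cv2.imwrite('pics/s22c.png',cv2.resize(im[60:180,220:360,::-1],None,fx=5,fy=5,interpolation=cv2.INTER_CUBIC))
im,c,s=grab('wrist','w22.png')
cv2.imwrite('pics/w22c.png',cv2.resize(im[130:310,220:420,::-1],None,fx=3,fy=3,interpolation=cv2.INTER_CUBIC))
go(.4888,-.3105,.3453,80)"
```

```text
t 41.9 j [ -36.   23.   85.    0.   72. -116.] yaw 80.03 turn rz 0.03 shift mm [ 0.2  0.2 14.5] | 0.3 rows
```

View pics/s22c.png

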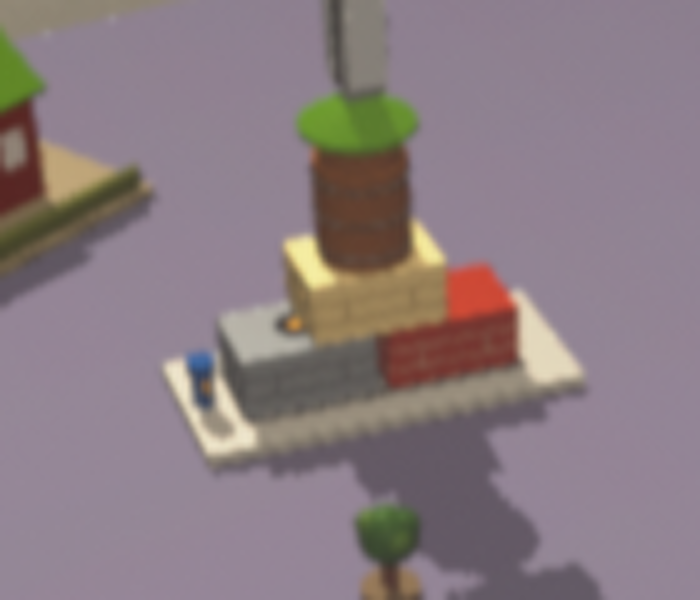

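View pics/w22c.png

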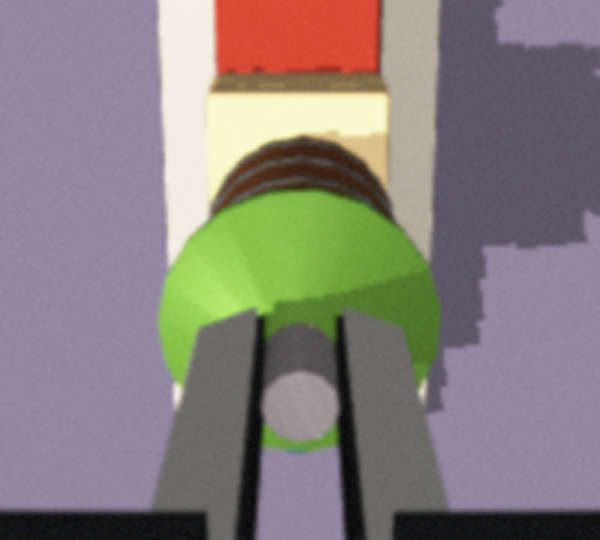

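Emit:
send_rows(deltas="-1 0 0 0.003 0 0 0; -1 0 0 0.003 0 0 0; -1 0 0 0.003 0 0 0; -1 0 0 0.002 0 0 0; -1 0 0 0 0 0 0; -1 0 0 0 0 0 0")

```text
t: 42.4
eef_pos: [0.4886, -0.3107, 0.3481]
ee_rot: [[0.173, 0.985, -0.0], [0.985, -0.173, 0.0], [0.0, -0.0, -1.0]]
wrist_force: [-0.2, -0.2, -0.4]
grip_width: 0.0135
```

Emit:
send_rows(deltas="-1 0 0 0.001 0 0 0; -1 0 0 0.001 0 0 0; -1 0 0 0 0 0 0; -1 0 0 0 0 0 0")

```text
t: 42.73
eef_pos: [0.4886, -0.3107, 0.3463]
ee_rot: [[0.173, 0.985, -0.0], [0.985, -0.173, 0.0], [-0.0, -0.0, -1.0]]
wrist_force: [0.4, -0.9, -0.1]
grip_width: 0.0132
```

Emit:
send_rows(deltas="-1 0 0 0.0007 0 0 0; -1 0 0 0 0 0 0; -1 0 0 0 0 0 0")

```text
t: 42.98
eef_pos: [0.4886, -0.3107, 0.3456]
ee_rot: [[0.173, 0.985, -0.0], [0.985, -0.173, -0.0], [-0.0, -0.0, -1.0]]
wrist_force: [-0.4, -0.1, -0.3]
grip_width: 0.0131
```

Emit:
send_rows(deltas="-1 0 0 0.0005 0 0 0; -1 0 0 0 0 0 0; -1 0 0 0 0 0 0")

```text
t: 43.23
eef_pos: [0.4886, -0.3107, 0.3452]
ee_rot: [[0.173, 0.985, 0.0], [0.985, -0.173, -0.0], [-0.0, 0.0, -1.0]]
wrist_force: [-0.7, -0.3, 1.1]
grip_width: 0.0132
```

Emit:
send_rows(deltas="-1 0 0 0.0003 0 0 0; -1 0 0 0 0 0 0; -0.4 0 0 0 0 0 0; -0.4 0 0 0 0 0 0; -0.4 0 0 0 0 0 0; -0.4 0 0 0 0 0 0; -0.4 0 0 0 0 0 0; -0.4 0 0 -0.01 0 0 0; -0.4 0 0 -0.02 0 0 0; -0.4 0 0 -0.03 0 0 0")

```text
t: 44.07
eef_pos: [0.4885, -0.3106, 0.4041]
ee_rot: [[0.173, 0.985, -0.003], [0.985, -0.173, 0.002], [0.002, -0.003, -1.0]]
wrist_force: [-0.1, 0.1, 0.0]
grip_width: 0.0282
```

Emit:
send_rows(deltas="0 0 0 -0.03 0 0 0; 1 0 0.036 -0.005 0 0 0; 1 0 0.036 0 0 0 0; 1 0 0 0 0 0 0; 1 0 0 0 0 0 0; 1 0 0 0 0 0 0")

```text
t: 44.57
eef_pos: [0.5592, -0.323, 0.4399]
ee_rot: [[0.173, 0.985, -0.0], [0.985, -0.173, 0.0], [0.0, -0.0, -1.0]]
wrist_force: [-0.1, -0.9, -0.0]
grip_width: 0.0649
```

```bash
python3 -c "
from h import *
im,c,s=grab('wrist','w23.png')
print(s['eef_pos'],proj(c,[[.4884,-.3105,.166],[.4884,-.3105,.128]]))
im,c,s=grab('scene','s23.png')
cv2.imwrite('pics/s23c.png',cv2.resize(im[60:180,220:360,::-1],None,fx=5,fy=5,interpolation=cv2.INTER_CUBIC))
print(proj(c,[[.4884,-.3105,.166],[.4884,-.3105,.128],[.4884,-.3105,.076]]))
"
```

```text
[ 0.55921437 -0.32304813  0.43988406] [[319.47171949 113.33710331]
 [319.49234142 110.87288142]]
[[291.36965879  74.65150534]
 [292.14123096  89.61807271]
 [293.1394796  109.00109955]]
```

View pics/w23.png

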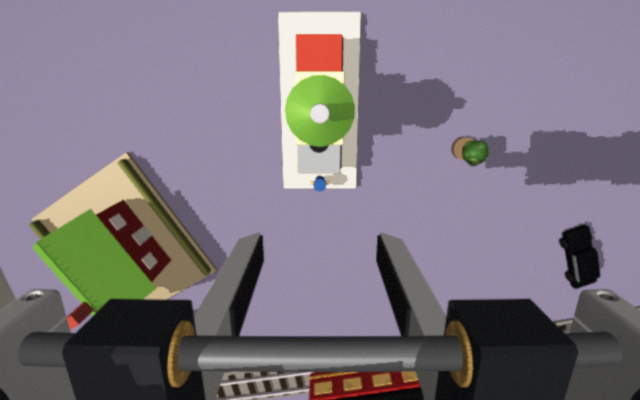

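View pics/s23c.png

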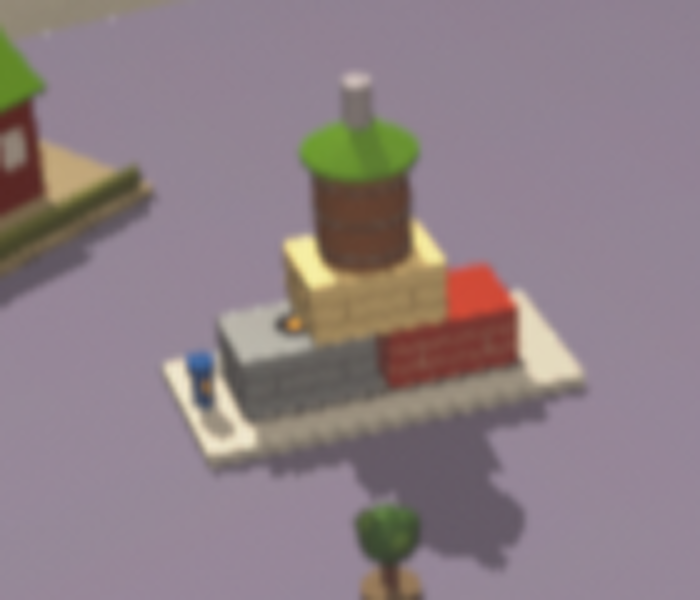

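The roof is seated and level: the knob shows at (319.5,113.5), against (319.5,113.3) predicted. I'll check that the shrubs, car and van haven't moved, then hand in.

```bash
python3 -c "
from h import *
im,c,s=grab('scene','s24.png')
a=cv2.imread('pics/scene0.png').astype(int); d=np.abs(a-im[:,:,::-1]).max(2)
for n,(x0,y0,x1,y1) in dict(shR=(288,158,308,184),shL=(362,236,386,266),car=(230,228,280,260),van=(302,328,364,366)).items(): print(n,(d[y0:y1,x0:x1]>60).mean().round(3))
print(job.sign_off())
"
```

```text
shR 0.0
shL 0.0
car 0.0
van 0.0
the job is handed in; nothing more can be done
None
```

The water tank is built and handed in at about 45 s of the 122 s allowed. I laid grey at the standpipe end, then red in the other outline, then cream over the joint. The tank went on the middle of the cream block, and the roof went on last.

- **Re-centring the tank:** my first placing was about 3 mm off centre, seen by both the wrist and top cameras. I picked it up again before fitting the roof, and it now stands about 1 mm from the middle.
- **Blocks:** both lower blocks measured within about 1 mm of their outline centres. Cream is within about 1 mm of the joint. One automatic measurement of the grey block read 72 mm long instead of 70, with its centre about 1 mm further out. I took this to be the standpipe getting into the mask, and its hatch confirmed the position. The automatic mask for the cream block also merged with the footing, so I read its corners by eye.
- **Roof:** it touched down at the expected height. The last pictures show it level, with the vent knob within about 0.2 pixel of where it should appear.
- **Contact forces:** the highest wrist force I read was about 23 N, while setting down the red block.
- **Shrubs, car and van:** comparing scene pictures from before and after shows none of them moved.

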